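# Seat a test eye in its adapter with sprung tongs

## Robot

A 6-joint arm with a two-finger parallel gripper is mounted at the origin on the work surface. World frame = base frame: x ahead of the robot, y to its left, z up, the work surface at z = 0. Lengths are in m, angles in rad, forces in N, time in s.
With the tool pointing down it reaches from about 0.375 to 0.975 m from the base axis. Payload 3.8 kg.
Tool frame: the origin (TCP) lies on the centre line of the jaws, within the pads' length; the fingertips stand 14 mm ahead of it and the grasp point (between the pads) lies 5 mm behind it; x points along the fingers, y is the direction in which the jaws open and shut, and the axes are right-handed (so a half turn about x gives the same grasp; the last joint's range is limited). The gripper opens to 85 mm and grips with 20 to 120 N. Pads are 22 mm wide; open, the fingers measure 114 mm over their backs; the gripper's body (76 mm by 85 mm) begins 54 mm behind the grasp point. The pads swing forward as they close: fully open they stand 13 mm farther back than shut.
Start: joints at [1.133, 0.264, 1.604, -0, 1.274, -0.037], TCP at [0.263, 0.622, 0.245] pointing down, gripper open.
Joint ranges: [-2.63, 2.63], [-0.94, 2.18], [0.31, 2.57], [-1.31, 4.45], [0, 2.66], [-2.55, 2.55]. Speed limits (rad/s): [2.57, 2.57, 3.14, 3.14, 3.14, 3.14].

## Interface

Orientations are given as a rotation vector (axis times angle).
In Python, from workcell import bot gives the robot as it stands.
- The arm moves only by the shell command python3 -m creep 'ROWS' [FORCE]. ROWS is JSON, a list of rows, each an object with "grip": the finger opening in cm, from 0 to 8.54; "dp": the shift along the tool's x, y, z in cm, a list of three; "rotation": the turn, a rotation vector about the tool's x, y, z in rad, a list of three. A call has 1 to 5 rows; each row is the pose to reach, as a shift and turn from the pose commanded when the call began, along the tool's axes at that moment; what a row does not reach only later rows make up. A row lasts 1/12 s, in which the tool goes at most 41.7 mm and 7.16 degrees, less where a joint would pass 70% of its speed; a pose out of reach is approached as far as the arm can. A call with a gripper value outside its range is refused whole. The fingers move at their own pace and stop on an object; FORCE is the grip in N (left out, the last holds). Time passes only in rows, so rows that repeat a pose let the fingers close. It gives the time, the measured TCP pose, the force and the opening at its end, in the units of the state.
- bot.read_state(): the state, without advancing time (a new reading comes with each control period).
- bot.read_camera(name): name is "side" or "top"; returns (picture, depth): 420x560x3 uint8, red, green, blue; 420x560 float32, m along the optical axis (not along the pixel's ray), 0 where there is no reading.
- bot.get_calibration(name): a dict with "fx", "fy", "cx", "cy" (pixels), "rvec" (rotation vector, rad) and "tvec" (3), from world to camera coordinates, as OpenCV has them. Camera axes: x right, y down, z forward; pixel columns grow to the right and rows downward; lengths in m; the calibration is good to about 2 mm. A picture is of the moment at which its call begins. get_calibration takes no time and is no camera call.
- bot.finish_job(): hands the job in, once; it reports no verdict.
The state is a dict: "time": time; "q": joint angles; "joint_vel": joint speeds; "joint_torque": joint torques, N m; "tool_pos": TCP position; "tcp_rot": TCP orientation; "wrist_force": force on the tool from outside, world axes, zero at the start; "torque": the same for the moment, N m; "width": opening from 0.0 (shut) to 1.0 (fully open).
Only numpy, scipy, OpenCV 4.12 (cv2) and the standard library are available. Lean on these libraries where they do the work, as an engineer would, in place of code of your own. Each camera call takes 0.05 s, during which the arm holds its last target.

## Task

With the sprung tongs from the white rest, lift the short plain test eye out of its narrow well in the clear block; the tongs must be half squeezed to enter, and then squeezed just firmly enough to hold it, for it must not be crushed or touched by the fingers. Push it, lens up, into the round socket of the chin-rest adapter and press it down with the tongs, by feel, until it is fully home on the socket's floor: the collet inside is stiff (about 13 N), but past 30 N something breaks. Then put the tongs back on their rest as they lay, leave everything else where it is, and do not lean hard on the block's walls.

Things in the scene. Friction and masses are not known exactly. Their poses are not given: they have to be found in the camera images.
- tongs_grip (a point): Right-angled sprung steel tongs, 66 g: two level arms (9 mm high) from a bow at the back to black grip plates, where the arms bend down into legs. Point midway between the plates, half-way up: take them here, from above. x away from the bow (90 to 120 mm behind), y across: the arms close along y. Plates 26 mm long, 22 high, 43 mm over the outsides when open.
- tongs_tip (a point): Midway between the lower ends of the legs, 95 mm straight below tongs_grip, same axes. Legs 12 mm wide (x), 3 mm thick; 37 mm over the outsides open (too wide for the wells), 26 mm when squeezed to 32 mm over the plates. Inside each end two upright ridges 8 mm apart centre a 14 mm round part.
- tongs_ledge (a point): Midway between two small ledges inside the legs, at their undersides, 9.3 mm above the tips; same axes. 17 mm apart at half squeeze, so they pass the eye. Close the jaws with this point 0 to 2 mm above the eye's top: the ledges then bear on its rim when it is pressed down. Lower, they would close on its side and the ridges would not grip.
- tong_l (a joint): Closing angle of one arm (the other follows), rad: 0 open, 0.061 half squeezed (32 mm over the plates), 0.09 to 0.11 on the eye (contacts give about 1 mm), 0.13 stop. The spring takes 3 N of each finger's force at 0, 8 N at 0.061, 11 N on the eye; the rest goes to the jaw. 10 to 16 N per jaw holds the eye well; both jaws together must stay under 45 N.
- rest: Fixed white rest of the tongs, origin under the centre of its base plate (146 x 64 x 6 mm). Uprights at x = -47 and +12 mm, 97 mm high, each with a lip 8 mm higher on either side. The tongs lie level with the bow on the rear upright, arms between the front lips, tips standing on the base plate.
- rest_place (a point): The place of tongs_grip when the tongs lie on the rest: x = 57, y = 0, z = 101 mm in the rest's frame; x as the tongs' x. They start within 3 mm of it.
- block: Fixed clear plastic block, 34 (x) x 126 (y) x 70 mm high, origin under its centre. Three wells open at the top at y = -40, 0 and +40 mm, each 22 (x) x 34 mm (y), 58 mm deep (floor at 12 mm). The test eye stands in one, within 3 mm of its centre, the long eye and the test ball in the others. Lean on it with less than 15 N.
- eye_center (a point): Centre of the test eye, half-way up: plain dark steel cylinder with three bright lines, 14 mm across, 28 mm high, about 30 g, the shortest of the three pieces, small glass lens in its top, foot tapered to 10 mm over the last 3 mm. Stands upright, lens up. Fingers must not touch it.
- eye_foot (a point): centre of the test eye's underside, 14 mm below eye_center, z up its axis
- holder: Fixed chin-rest adapter: grey base plate 62 (x) x 112 (y) x 8 mm, origin under its centre; in the middle a square aluminium pillar 36 x 36 mm, 45 mm high, with the socket in its top; at y = +/-42 mm two thin pins 34 mm high.
- socket_mouth (a point): Centre of the socket's mouth in the top of the pillar, z up. Round bore 15 mm, 16 mm deep to a solid floor; an eye that is home stands on the floor, 12 mm proud. In the bore a brass push-in collet, at first 4.5 to 6 mm above the floor: it yields only to about 13 N, goes down with the eye and stays where it is left; then the floor stops it hard. Over 30 N damages it.
- test_ball: bystander in another well: steel ball of 16 mm on a thin stem and round foot, 42 mm high; origin under its foot
- long_eye: bystander in another well: dark cylinder 46 mm high with a collar of 16 mm; origin under its foot
- sunglasses: bystander: folded black sunglasses, 140 mm wide, 45 mm high, origin under the front
- hard_case: bystander: closed spectacle case, 62 x 160 x 43 mm, origin under its centre
- screwdriver: bystander: black screwdriver lying along its x, 150 mm long, origin under its middle
- trial_lens: bystander: trial lens, metal ring of 38 mm with a short tab, lying flat, origin under the ring's centre
Things that resemble listed ones, but are neither listed nor needed, are in the scene too. Leave any orange look-alike of the block alone. Leave any orange look-alike of the holder alone.

How it is judged:
By the outcome, as a careful person would: the job done as asked, in the order asked, and still so for the second after the job is handed in, with the robot touching nothing.
It also fails if it takes over 67 s, if anything falls off the work surface, if the arm or the gripper's body presses on something with over 40 N, if the wrist force passes 120 N, or if a joint passes its speed limit or range.

## Working session

There is one attempt and no reset: what is moved stays moved. The work goes in short steps, Python scripts to look and compute and a shell command to move; the robot and the scene stay as the last step left them, time stands still between calls to the robot, and variables do not carry over. Pictures are saved under pics/ and viewed, and the job is handed in when it is done.

```bash
mkdir -p pics; ls; python3 - <<'E'
from workcell import bot
import cv2,numpy as np
print(bot.read_state())
for n in("top","side"):
    p,d=bot.read_camera(n); cv2.imwrite(f"pics/{n}0.png",p[:,:,::-1]); np.savez(f"{n}0.npz",p=p,d=d)
    print(n,bot.get_calibration(n))
E
```

```text
pics
{'time': 0.0, 'q': array([ 1.13310883e+00,  2.64752697e-01,  1.60537323e+00, -1.83979998e-05,
        1.27372236e+00, -3.69181880e-02]), 'joint_vel': array([-1.07600310e-04, -8.82390134e-04, -1.77938852e-03, -9.81408371e-05,
        3.00071774e-04,  1.06916227e-03]), 'joint_torque': array([-3.60235072e-04, -5.15119457e+01, -3.67308676e+01, -5.76610341e-05,
        1.30690512e-02, -4.49549918e-05]), 'tool_pos': array([0.26305417, 0.62086523, 0.24396273]), 'tcp_rot': array([ 0.31266509,  1.54835182, -0.31613467]), 'wrist_force': array([-0.04457131, -0.45533073,  0.37000086]), 'torque': array([ 0.01445259, -0.02670564, -0.05881712]), 'width': 0.9972932642601221}
top {'fx': 406.4261349277292, 'fy': 406.4261349277292, 'cx': 282.9377458480152, 'cy': 208.82101422848666, 'rvec': array([ 2.14940082, -2.10970218,  0.21166453]), 'tvec': array([0.01609715, 0.48718827, 1.06730123])}
side {'fx': 499.802549989978, 'fy': 499.802549989978, 'cx': 282.4328373404332, 'cy': 211.6128782722776, 'rvec': array([ 2.34183321, -0.41663008,  0.15027681]), 'tvec': array([-0.45217443,  0.19422228,  0.97852205])}
```

View pics/top0.png

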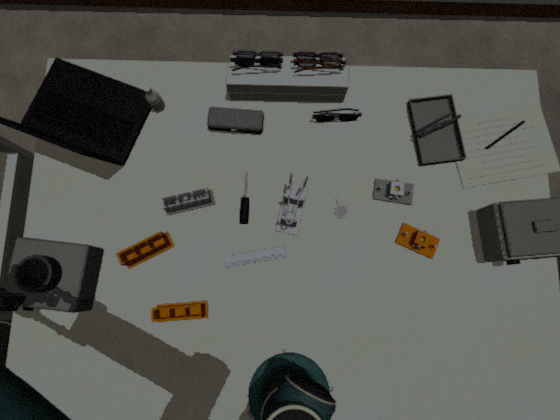

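View pics/side0.png

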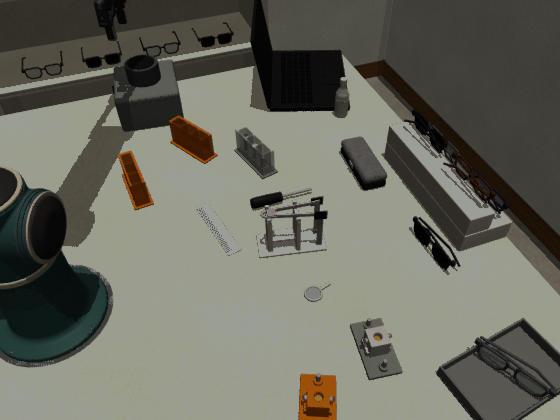

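```bash
cat > h.py <<'E'
import cv2,numpy as np
from scipy.spatial.transform import Rotation as R
from workcell import bot
def crop(p,x0,y0,w,h,s,fn):
    c=p[y0:y0+h,x0:x0+w,::-1]; c=cv2.resize(c,None,fx=s,fy=s,interpolation=cv2.INTER_CUBIC)
    c=cv2.convertScaleAbs(c,alpha=1.3,beta=10)
    for i in range(0,w,10):
        cv2.line(c,(i*s,0),(i*s,6),(0,0,255),1); cv2.putText(c,str(x0+i),(i*s,16),0,.35,(0,0,255),1)
    for i in range(0,h,10):
        cv2.line(c,(0,i*s),(6,i*s),(0,0,255),1); cv2.putText(c,str(y0+i),(8,i*s+4),0,.35,(0,0,255),1)
    cv2.imwrite(fn,c)
def cal(n):
    c=bot.get_calibration(n); return c
def proj(n,P):
    c=cal(n);K=np.array([[c['fx'],0,c['cx']],[0,c['fy'],c['cy']],[0,0,1]])
    return cv2.projectPoints(np.array(P,float).reshape(-1,1,3),c['rvec'],c['tvec'],K,None)[0].reshape(-1,2)
def onz(n,u,v,z):
    c=cal(n);Rm=R.from_rotvec(c['rvec']).as_matrix();o=-Rm.T@c['tvec']
    d=Rm.T@np.array([(u-c['cx'])/c['fx'],(v-c['cy'])/c['fy'],1]); return o+d*(z-o[2])/d[2]
def bydepth(n,u,v,dep):
    c=cal(n);Rm=R.from_rotvec(c['rvec']).as_matrix()
    return Rm.T@(np.array([(u-c['cx'])/c['fx'],(v-c['cy'])/c['fy'],1])*dep-c['tvec'])
def cloud(n,d):
    c=cal(n);Rm=R.from_rotvec(c['rvec']).as_matrix()
    v,u=np.mgrid[:d.shape[0],:d.shape[1]]
    X=np.stack([(u-c['cx'])/c['fx']*d,(v-c['cy'])/c['fy']*d,d],-1)-c['tvec']
    return X@Rm
E
python3 - <<'E'
from h import *
t=np.load('top0.npz')['p'];s=np.load('side0.npz')['p']
crop(t,155,175,70,50,11,'pics/t_block.png');crop(t,265,165,60,75,8,'pics/t_rest.png');crop(t,365,170,60,45,12,'pics/t_hold.png')
crop(s,225,120,60,60,10,'pics/s_block.png');crop(s,240,180,100,80,8,'pics/s_rest.png');crop(s,340,310,70,70,8,'pics/s_hold.png')
for n in('top','side'):
    c=cal(n);print(n,-R.from_rotvec(c['rvec']).as_matrix().T@c['tvec'])
E
```

```text
top [0.2812584  0.03707229 1.13853538]
side [ 0.25211748 -0.66543493  0.83265992]
```

View pics/t_block.png

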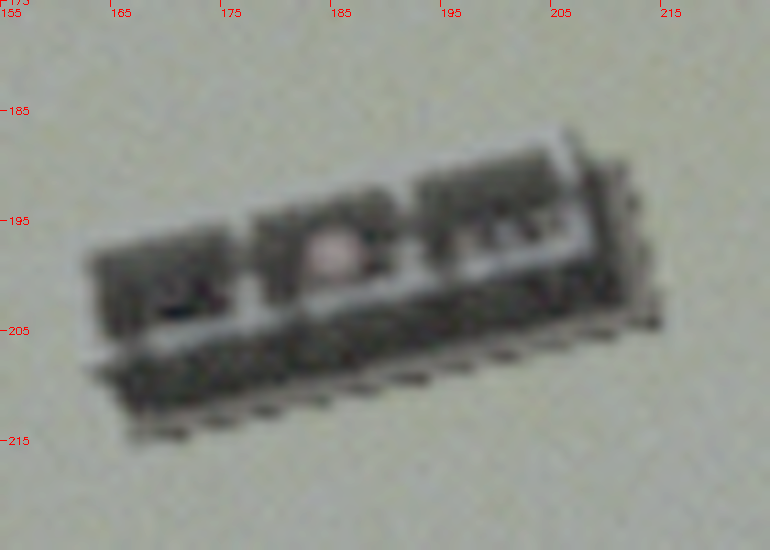

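View pics/t_rest.png

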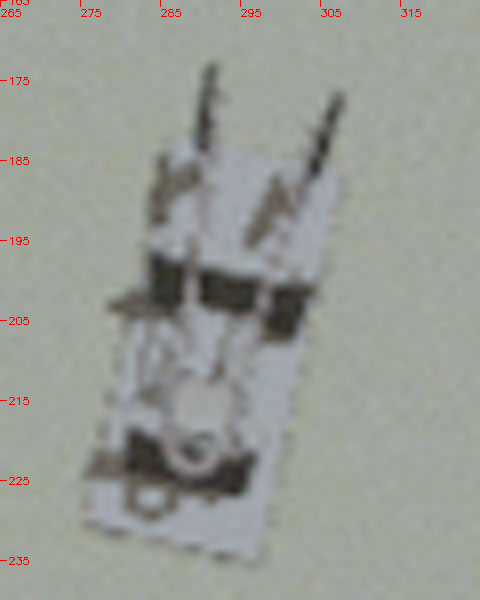

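View pics/t_hold.png

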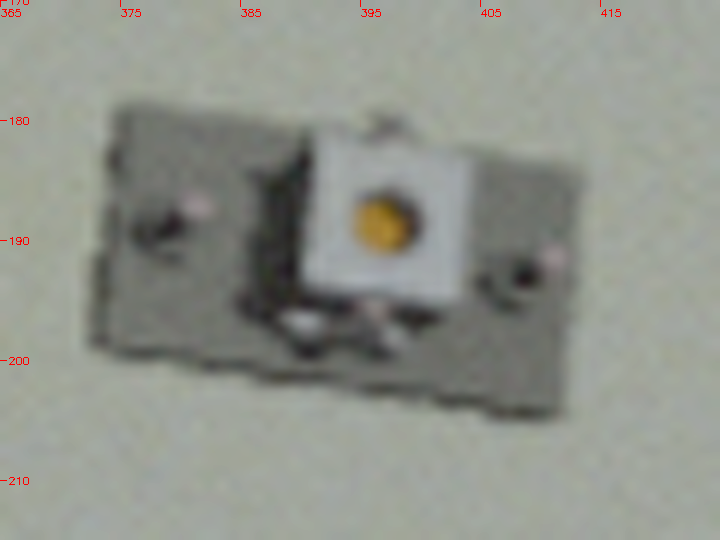

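View pics/s_block.png

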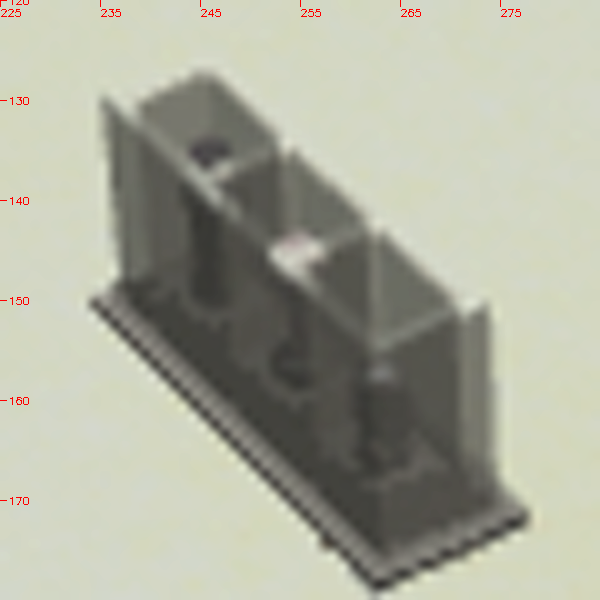

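View pics/s_rest.png

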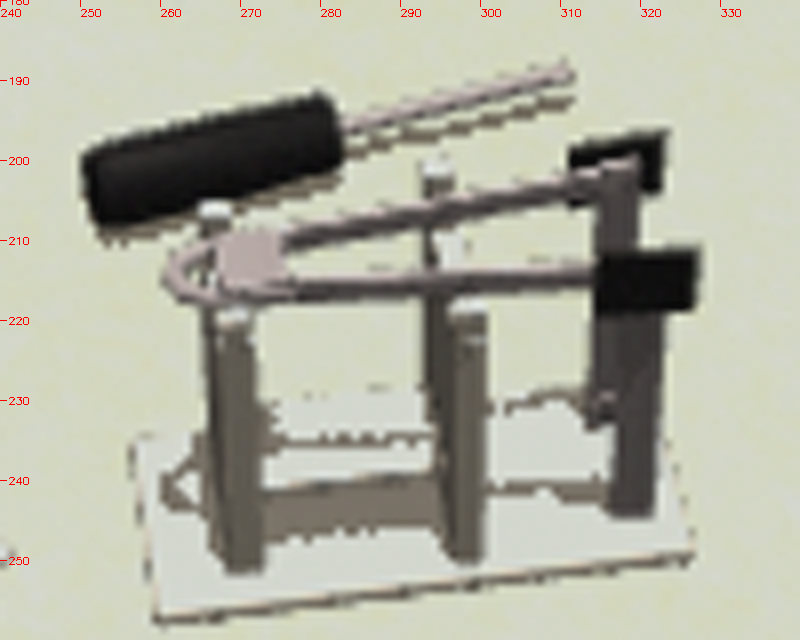

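View pics/s_hold.png

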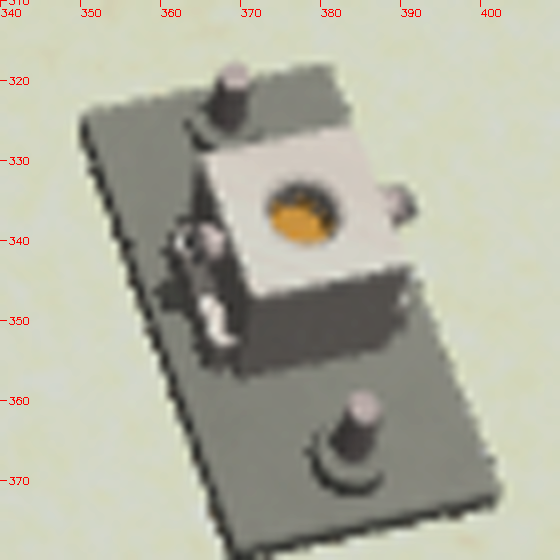

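```bash
python3 - <<'E'
from h import *
np.set_printoptions(precision=4,suppress=True)
def show(n,pts,z,lab):
    P=np.array([onz(n,u,v,z) for u,v in pts]);print(lab);print(P[:,:2]);print(' sides',[round(float(np.linalg.norm(P[i]-P[(i+1)%len(P)])),4) for i in range(len(P))])
f=lambda L,x0,y0,s:[(x0-.5+.5/s+x/s,y0-.5+.5/s+y/s) for x,y in L]
show('top',f([(88,252),(568,130),(595,248),(90,362)],155,175,11),.07,'block top')
show('side',f([(105,97),(205,72),(487,303),(375,345)],225,120,10),.07,'block side rim')
show('side',f([(90,302),(378,590),(528,518)],225,120,10),.0,'block side base')
show('top',f([(320,135),(472,152),(455,303),(303,285)],365,170,12),.045,'pillar top')
show('top',f([(120,105),(580,165),(560,417),(95,345)],365,170,12),.008,'base top')
show('top',f([(390,222)],365,170,12),.045,'socket top');
show('side',f([(205,155),(350,125),(410,262),(250,297)],340,310,8),.045,'pillar side')
show('side',f([(303,205)],340,310,8),.045,'socket side')
show('top',f([(212,65),(338,95)],265,165,8),.112,'plates front top')
show('top',f([(165,140),(345,180),(262,565),(85,520)],265,165,8),.006,'rest base top')
show('side',f([(132,437),(152,620),(690,555)],240,180,8),.006,'rest base side')
for n in('top','side'):
    d=np.load(n+'0.npz')['d'];X=cloud(n,d)
    print(n,(d>0).mean(), X[300,300],X[250,350])
E
```

```text
block top
[[0.5067 0.3484]
 [0.5396 0.2334]
 [0.5102 0.2253]
 [0.4794 0.3459]]
 sides [0.1196, 0.0305, 0.1245, 0.0273]
block side rim
[[0.4792 0.3454]
 [0.506  0.3465]
 [0.5426 0.2334]
 [0.5124 0.2279]]
 sides [0.0268, 0.1189, 0.0307, 0.1221]
block side base
[[0.4715 0.3534]
 [0.5072 0.2194]
 [0.5509 0.2316]]
 sides [0.1387, 0.0454, 0.1455]
pillar top
[[ 0.5723 -0.2749]
 [ 0.5689 -0.3102]
 [ 0.533  -0.3049]
 [ 0.5365 -0.2698]]
 sides [0.0354, 0.0364, 0.0352, 0.0361]
base top
[[ 0.5885 -0.2375]
 [ 0.576  -0.3478]
 [ 0.5142 -0.3405]
 [ 0.5295 -0.2301]]
 sides [0.111, 0.0622, 0.1114, 0.0595]
socket top
[[ 0.5519 -0.2905]]
 sides [0.0]
pillar side
[[ 0.5402 -0.2715]
 [ 0.5739 -0.2759]
 [ 0.5701 -0.3108]
 [ 0.5337 -0.3063]]
 sides [0.0341, 0.0351, 0.0367, 0.0354]
socket side
[[ 0.5548 -0.2903]]
 sides [0.0]
plates front top
[[ 0.5708  0.0063]
 [ 0.5615 -0.0349]]
 sides [0.0423, 0.0423]
rest base top
[[ 0.5725  0.0196]
 [ 0.5591 -0.0451]
 [ 0.4198 -0.0168]
 [ 0.4345  0.0455]]
 sides [0.0661, 0.1421, 0.064, 0.1404]
rest base side
[[ 0.4352  0.0447]
 [ 0.4205 -0.0186]
 [ 0.5624 -0.0479]]
 sides [0.065, 0.1449, 0.1573]
top 0.9959651360544217 [ 0.2422 -0.0266 -0.0037] [ 0.3816 -0.1655 -0.0005]
side 0.9958460884353741 [ 0.4651 -0.1458 -0.0002] [ 0.6125 -0.0638 -0.0007]
```

```bash
cat > fit.py <<'E'
from h import *
from scipy.optimize import least_squares
f=lambda L,x0,y0,s:[(x0-.5+.5/s+x/s,y0-.5+.5/s+y/s) for x,y in L]
def fit(obs,x0,pr=True):
    def w(p,l):
        c,s=np.cos(p[2]),np.sin(p[2]); l=np.array(l); return np.stack([p[0]+c*l[:,0]-s*l[:,1],p[1]+s*l[:,0]+c*l[:,1],l[:,2]],-1)
    def r(p): return np.concatenate([(proj(n,w(p,l))-np.array(px)).ravel() for n,px,l in obs])
    o=least_squares(r,x0,x_scale=[.01,.01,.1],loss='soft_l1')
    if pr: print(np.round(o.x,4),'deg',round(float(np.degrees(o.x[2])),2),'rms',np.sqrt(np.mean(r(o.x)**2)).round(2)); print(r(o.x).reshape(-1,2).round(1).tolist())
    return o.x
def rect(a,b,z): return [(a,b,z),(a,-b,z),(-a,-b,z),(-a,b,z)]
E
python3 - <<'E'
from fit import *
print('block')
top=f([(88,252),(568,130),(595,248),(90,362)],155,175,11)
sid=f([(205,72),(487,303),(375,345),(105,97)],225,120,10)
R1=rect(.017,.063,.07)
a=fit([('top',top,R1)],[.51,.29,.26]);b=fit([('side',sid,R1)],[.51,.29,.26]);c=fit([('top',top,R1),('side',sid,R1)],[.51,.29,.26])
print('holder')
H=rect(.018,.018,.045);B=rect(.031,.056,.008);S=[(0,0,.045)]
ht=f([(320,135),(472,152),(455,303),(303,285)],365,170,12);bt=f([(120,105),(580,165),(560,417),(95,345)],365,170,12)
hs=f([(350,125),(410,262),(250,297),(205,155)],340,310,8)
fit([('top',ht+bt,H+B)],[.55,-.29,-.1]);fit([('side',hs,H)],[.55,-.29,-.1])
print('rest')
T=rect(.073,.032,.006)
rt=f([(165,140),(345,180),(262,565),(85,520)],265,165,8);rs=f([(690,555),(152,620),(132,437)],240,180,8)
fit([('top',rt,T)],[.5,0,-.2]);fit([('side',rs,T[1:])],[.5,0,-.2]);
r=fit([('top',rt,T),('side',rs,T[1:])],[.5,0,-.2]);print(r[:2]+.057*np.array([np.cos(r[2]),np.sin(r[2])]))
# eye
print(onz('side',262.6,157,.04), onz('side',262.6,166,.012))
st=bot.read_state(); print(R.from_rotvec(st['tcp_rot']).as_matrix().round(3))
E
```

```text
block
[0.5089 0.289  0.2609] deg 14.95 rms 1.01
[[-2.1, -0.9], [0.4, -0.7], [0.6, 0.5], [0.1, 1.2]]
[0.5103 0.2895 0.2736] deg 15.67 rms 0.93
[[0.4, -2.1], [0.4, -0.1], [-0.1, 1.1], [-0.9, 0.2]]
[0.5097 0.2891 0.2681] deg 15.36 rms 0.99
[[-2.2, -1.1], [0.3, -1.2], [0.5, 0.1], [0.1, 1.0], [0.4, -2.0], [0.2, 0.1], [-0.4, 1.2], [-1.0, 0.2]]
holder
[ 0.5524 -0.2895 -0.1241] deg -7.11 rms 0.25
[[-0.4, -0.1], [-0.2, 0.3], [0.1, 0.2], [-0.2, -0.1], [0.1, -0.5], [0.4, -0.1], [0.3, -0.2], [-0.0, 0.3]]
[ 0.5544 -0.2911 -0.1364] deg -7.82 rms 0.34
[[0.3, -0.2], [-0.0, 0.3], [0.3, 0.0], [-0.7, -0.1]]
rest
[ 0.4965  0.0007 -0.1938] deg -11.11 rms 0.65
[[0.6, -0.6], [-0.1, -1.0], [-0.1, 0.4], [-0.3, 1.2]]
[ 0.4987 -0.0019 -0.2126] deg -12.18 rms 0.32
[[0.5, 0.1], [-0.1, -0.3], [-0.5, 0.1]]
[ 4.980e-01 -4.000e-04 -2.006e-01] deg -11.49 rms 0.71
[[1.2, -1.1], [0.4, -1.4], [0.1, -0.1], [-0.0, 0.6], [0.0, -0.6], [-0.4, -0.4], [-1.2, 0.1]]
[ 0.55381018 -0.01179761]
[0.52032784 0.25172596 0.04      ] [0.5187925  0.25081125 0.012     ]
[[-0.001  0.39   0.921]
 [-0.002  0.921 -0.39 ]
 [-1.    -0.002 -0.   ]]
```

```bash
cat > ov.py <<'E'
from h import *
def ovl(n,p,polys,x0,y0,w,h,s,fn):
    c=cv2.resize(p[y0:y0+h,x0:x0+w,::-1],None,fx=s,fy=s,interpolation=cv2.INTER_CUBIC);c=cv2.convertScaleAbs(c,alpha=1.3,beta=10)
    for P,col in polys:
        q=((proj(n,P)-[x0,y0]+.5)*s-.5).round().astype(int)
        cv2.polylines(c,[q.reshape(-1,1,2)],True,col,1,cv2.LINE_AA)
    for i in range(0,w,10): cv2.putText(c,str(x0+i),(i*s,10),0,.35,(0,0,255),1)
    for i in range(0,h,10): cv2.putText(c,str(y0+i),(0,i*s+4),0,.35,(0,0,255),1)
    cv2.imwrite(fn,c)
def wp(p,l):
    c,s=np.cos(p[2]),np.sin(p[2]); l=np.array(l); return np.stack([p[0]+c*l[:,0]-s*l[:,1],p[1]+s*l[:,0]+c*l[:,1],l[:,2]],-1)
def rc(a,b,z,y0=0): return [(a,b+y0,z),(a,-b+y0,z),(-a,-b+y0,z),(-a,b+y0,z)]
def circ(x,y,z,r): 
    t=np.arange(0,6.28,.2); return np.stack([x+r*np.cos(t),y+r*np.sin(t),0*t+z],-1)
E
python3 - <<'E'
from ov import *
t=np.load('top0.npz')['p'];s=np.load('side0.npz')['p']
b=[.5097,.289,.265]
P=[(wp(b,rc(.017,.063,.07)),(255,0,0))]+[(wp(b,rc(.011,.017,.07,y)),(0,200,0)) for y in(-.04,0,.04)]+[(wp(b,rc(.017,.063,0)),(0,0,255))]
e=[.5196,.2515]
P+=[(circ(*e,.04,.007),(0,255,255)),(circ(*e,.015,.007),(0,255,255))]
ovl('top',t,P,155,175,70,50,11,'pics/ob_t.png');ovl('side',s,P,225,120,60,60,10,'pics/ob_s.png')
E
```

```text
(no output)
```

View pics/ob_t.png

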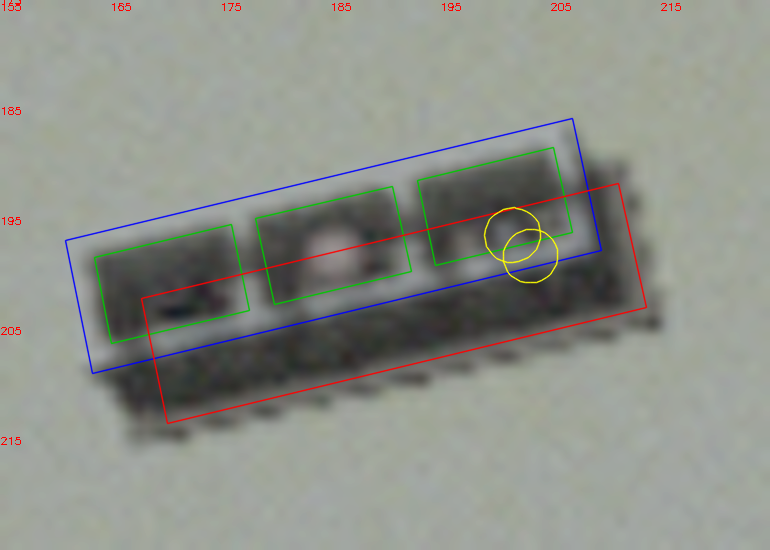

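View pics/ob_s.png

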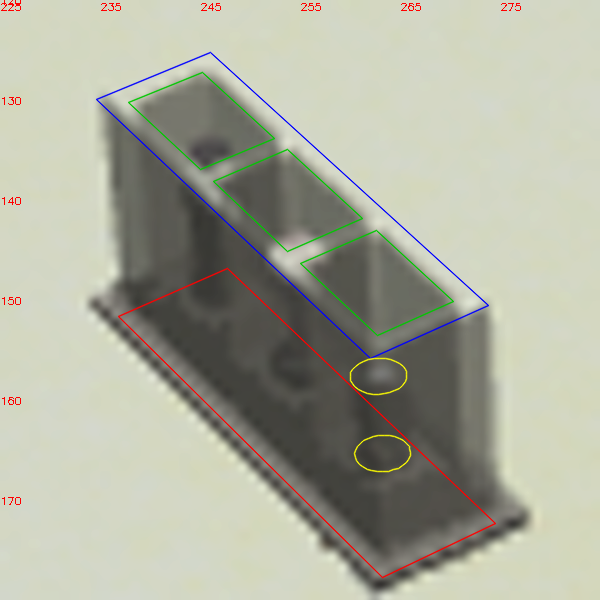

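```bash
cat > go.py <<'E'
import sys
from h import *
# usage go.py x y z yaw_deg(of tongs x = tool z)
np.set_printoptions(precision=4,suppress=True)
x,y,z,yaw=map(float,sys.argv[1:5])
s=bot.read_state();M=R.from_rotvec(s['tcp_rot'])
a=np.radians(yaw);Z=np.array([np.cos(a),np.sin(a),0]);X=np.array([0,0,-1.]);T=R.from_matrix(np.stack([X,np.cross(Z,X),Z],1))
print('t',round(s['time'],2),'pos',s['tool_pos'],'F',s['wrist_force'].round(2),'tq',s['torque'].round(3),'w_mm',round(s['width']*85.4,2),'q',s['q'].round(3))
zz=M.as_matrix()[:,2];print('yaw',np.degrees(np.arctan2(zz[1],zz[0])).round(2),'tilt',M.as_matrix()[:2,0].round(4))
print('dp cm',(M.inv().apply(np.array([x,y,z])-s['tool_pos'])*100).round(2),'rot',(M.inv()*T).as_rotvec().round(4))
E
python3 go.py .5535 -.0114 .2 -11.8
```

```text
t 0.1 pos [0.2631 0.6209 0.2441] F [-0.19  0.24  0.14] tq [ 0.036  0.063 -0.078] w_mm 85.59 q [ 1.133  0.265  1.605 -0.     1.274 -0.037]
yaw -22.97 tilt [-0.0009 -0.0019]
dp cm [  4.5  -46.88  51.41] rot [-0.1949 -0.0003  0.002 ]
```

```bash
python3 -m creep '[{"grip":8.5,"dp":[4.5,-46.9,51.4],"rotation":[-0.195,0,0.002]},{"grip":8.5,"dp":[4.5,-46.9,51.4],"rotation":[-0.195,0,0.002]},{"grip":8.5,"dp":[4.5,-46.9,51.4],"rotation":[-0.195,0,0.002]},{"grip":8.5,"dp":[4.5,-46.9,51.4],"rotation":[-0.195,0,0.002]},{"grip":8.5,"dp":[4.5,-46.9,51.4],"rotation":[-0.195,0,0.002]}]' 20; python3 go.py .5535 -.0114 .2 -11.8
```

```text
time: 0.52
tool_pos: [0.3501, 0.4306, 0.231]
tcp_rot: [0.162, 1.565, -0.16]
wrist_force: [0.7, 0.4, 0.8]
width: 0.998
t 0.52 pos [0.3501 0.4306 0.231 ] F [0.67 0.39 0.84] tq [-0.019 -0.032 -0.008] w_mm 85.2 q [ 0.843  0.047  1.88   0.001  1.214 -0.523]
yaw -11.74 tilt [0.    0.001]
dp cm [  3.06 -39.14  28.91] rot [ 0.001  -0.0002 -0.001 ]
```

```bash
python3 -m creep '[{"grip":8.5,"dp":[3,-39,28.9],"rotation":[0,0,0]},{"grip":8.5,"dp":[3,-39,28.9],"rotation":[0,0,0]},{"grip":8.5,"dp":[3,-39,28.9],"rotation":[0,0,0]},{"grip":8.5,"dp":[3,-39,28.9],"rotation":[0,0,0]},{"grip":8.5,"dp":[3,-39,28.9],"rotation":[0,0,0]}]'; python3 go.py .5535 -.0114 .2 -11.8
```

```text
time: 0.93
tool_pos: [0.4372, 0.2417, 0.2183]
tcp_rot: [0.163, 1.565, -0.16]
wrist_force: [0.7, 0.3, -0.5]
width: 0.993
t 0.93 pos [0.4372 0.2417 0.2183] F [ 0.7   0.28 -0.51] tq [-0.004 -0.041 -0.01 ] w_mm 84.77 q [ 0.454 -0.052  2.003  0.002  1.19  -0.912]
yaw -11.77 tilt [0.0003 0.0018]
dp cm [  1.78 -22.41  16.55] rot [ 0.0005 -0.0001 -0.0018]
```

```bash
python3 -m creep '[{"grip":8.5,"dp":[1.8,-22,16],"rotation":[0,0,0]},{"grip":8.5,"dp":[1.8,-22,16],"rotation":[0,0,0]},{"grip":8.5,"dp":[1.8,-22,16],"rotation":[0,0,0]},{"grip":8.5,"dp":[1.8,-22,16],"rotation":[0,0,0]},{"grip":8.5,"dp":[1.8,-22,16],"rotation":[0,0,0]}]'; python3 go.py .5535 -.0114 .2 -11.8
```

```text
time: 1.35
tool_pos: [0.5226, 0.0522, 0.2042]
tcp_rot: [0.163, 1.565, -0.16]
wrist_force: [0.3, -0.2, 0.1]
width: 0.996
t 1.35 pos [0.5226 0.0522 0.2042] F [ 0.28 -0.18  0.12] tq [ 0.036 -0.016  0.011] w_mm 85.1 q [ 0.051  0.01   1.968  0.002  1.163 -1.315]
yaw -11.8 tilt [0.0003 0.002 ]
dp cm [ 0.41 -5.59  4.33] rot [-0.     -0.0001 -0.0021]
```

```bash
python3 -m creep '[{"grip":8.5,"dp":[1,-5.2,4.05],"rotation":[0,0,-0.002]},{"grip":8.5,"dp":[2,-5.2,4.05],"rotation":[0,0,-0.002]},{"grip":6,"dp":[3,-5.2,4.05],"rotation":[0,0,-0.002]},{"grip":6,"dp":[3,-5.2,4.05],"rotation":[0,0,-0.002]},{"grip":6,"dp":[3,-5.2,4.05],"rotation":[0,0,-0.002]}]'; python3 go.py .5535 -.0114 .2 -11.8
python3 - <<'E'
from h import *
for n in("top","side"):
    p,d=bot.read_camera(n); np.savez(f"{n}1.npz",p=p,d=d)
    q=proj(n,[.5535,-.0114,.12])[0];print(n,q)
    x,y=int(q[0])-50,int(q[1])-45
    crop(p,x,y,100,90,8 if n=='side' else 7,f'pics/{n}1.png')
E
```

```text
time: 1.77
tool_pos: [0.5501, -0.0045, 0.1731]
tcp_rot: [0.162, 1.568, -0.162]
wrist_force: [-0.5, -0.7, 0.1]
width: 0.704
t 1.77 pos [ 0.5501 -0.0045  0.1731] F [-0.49 -0.71  0.07] tq [-0.026 -0.013  0.012] w_mm 60.16 q [-0.054  0.088  1.947  0.001  1.11  -1.418]
yaw -11.83 tilt [-0.0034  0.0007]
dp cm [-2.69 -0.6   0.47] rot [-0.0005 -0.0034  0.    ]
top [297.9228739  178.44120771]
side [317.36100242 200.94668083]
```

View pics/top1.png

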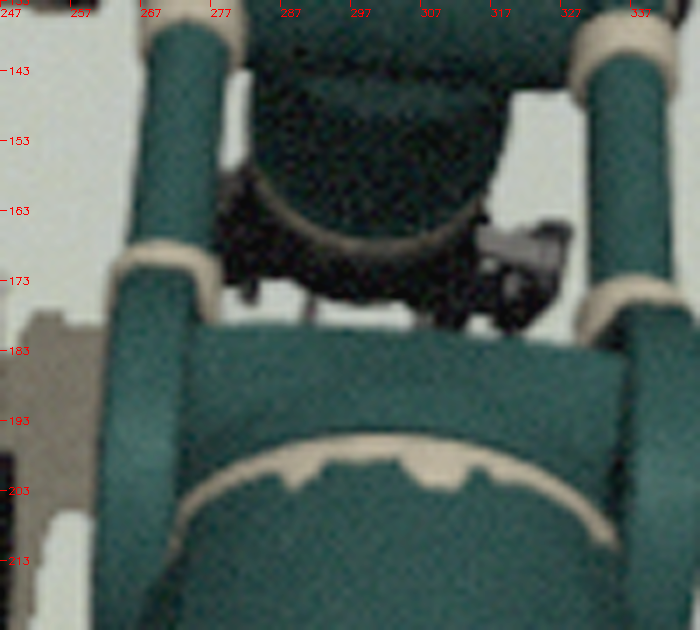

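View pics/side1.png

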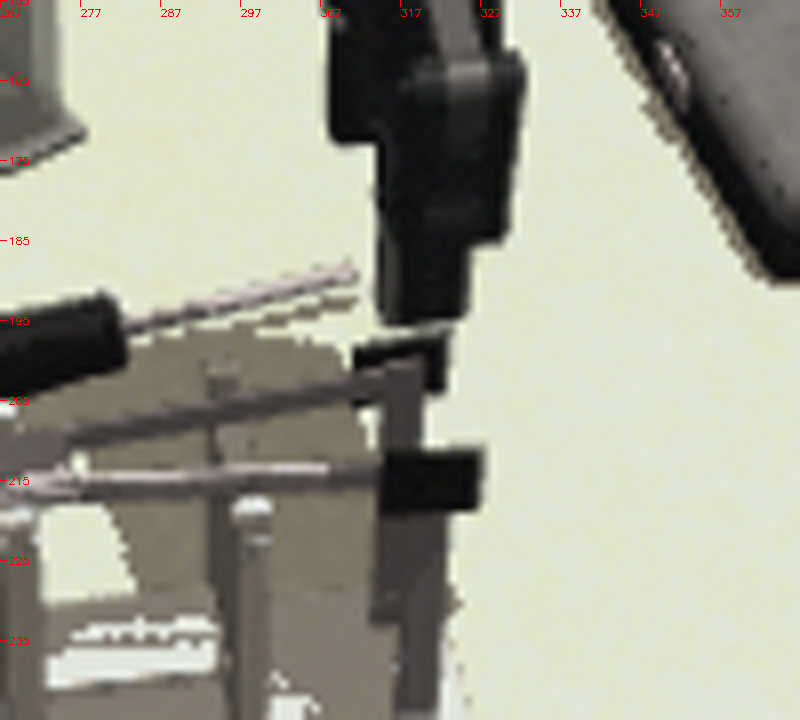

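```bash
python3 go.py .5535 -.0114 .2 -11.8
python3 - <<'E'
from ov import *
p=np.load('side1.npz')['p']
s=bot.read_state();T=s['tool_pos']
a=np.radians(-11.8);ux=np.array([np.cos(a),np.sin(a),0]);uy=np.array([-np.sin(a),np.cos(a),0])
g=np.array([.5535,-.0114,.101])
def plate(g,sy):
    o=[g+ux*x+uy*sy*.0215+np.array([0,0,z]) for x,z in((.013,.011),(-.013,.011),(-.013,-.011),(.013,-.011))]
    return np.array(o)
def pad(T,sy,w=.030):
    return np.array([T+ux*x+uy*sy*w+np.array([0,0,z]) for x,z in((.011,-.014+.005),(-.011,-.014+.005),(-.011,.01),(.011,.01))])
ovl('side',p,[(plate(g,1),(0,255,0)),(plate(g,-1),(0,255,0)),(pad(T,-1),(0,255,255)),(pad(T,1),(255,255,0))],275,155,70,75,10,'pics/ov1.png')
E
```

```text
t 1.87 pos [ 0.5511 -0.0038  0.1747] F [-0.46  0.82 -0.5 ] tq [0.016 0.02  0.027] w_mm 60.4 q [-0.052  0.087  1.946  0.     1.109 -1.419]
yaw -11.72 tilt [-0.0001  0.0003]
dp cm [-2.53 -0.7   0.39] rot [ 0.0014 -0.0002 -0.0003]
```

View pics/ov1.png

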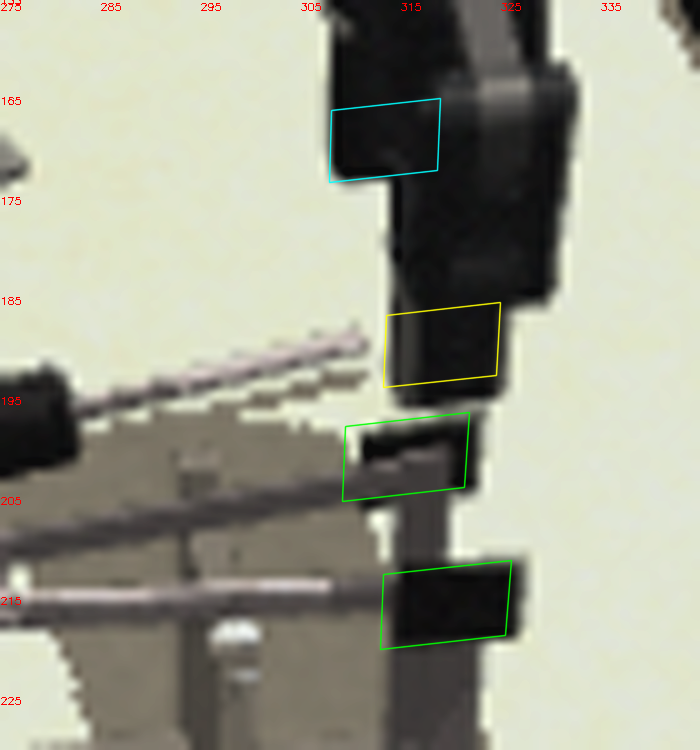

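```bash
python3 -m creep '[{"grip":6,"dp":[0,-0.85,0.5],"rotation":[0,0,0]},{"grip":6,"dp":[2,-0.85,0.5],"rotation":[0,0,0]},{"grip":6,"dp":[4,-0.85,0.5],"rotation":[0,0,0]},{"grip":6,"dp":[6,-0.85,0.5],"rotation":[0,0,0]},{"grip":6,"dp":[6,-0.85,0.5],"rotation":[0,0,0]}]'; python3 go.py .5547 -.0115 .094 -11.8
```

```text
time: 2.28
tool_pos: [0.5519, -0.0136, 0.1112]
tcp_rot: [0.16, 1.571, -0.161]
wrist_force: [-0.8, 0.1, -0.9]
width: 0.706
t 2.28 pos [ 0.5519 -0.0136  0.1112] F [-0.79  0.13 -0.86] tq [-0.004  0.035 -0.004] w_mm 60.26 q [-0.07   0.159  1.993 -0.     0.995 -1.436]
yaw -11.7 tilt [-0.0059  0.0002]
dp cm [1.72 0.27 0.24] rot [ 0.0017 -0.0058  0.001 ]
```

```bash
python3 -m creep '[{"grip":6,"dp":[0.5,0.2,0.2],"rotation":[0,0,0]},{"grip":6,"dp":[1,0.2,0.2],"rotation":[0,0,0]},{"grip":6,"dp":[1.5,0.2,0.2],"rotation":[0,0,0]},{"grip":6,"dp":[1.5,0.2,0.2],"rotation":[0,0,0]},{"grip":6,"dp":[1.5,0.2,0.2],"rotation":[0,0,0]}]'; python3 go.py .5547 -.0115 .094 -11.8; python3 -m creep '[{"grip":6,"dp":[0,0,0],"rotation":[0,0,0]}]'; python3 go.py .5547 -.0115 .094 -11.8
```

```text
time: 2.7
tool_pos: [0.5573, -0.0126, 0.1]
tcp_rot: [0.161, 1.564, -0.161]
wrist_force: [-0.3, 0.3, 0.8]
width: 0.703
t 2.7 pos [ 0.5573 -0.0126  0.1   ] F [-0.25  0.34  0.76] tq [-0.056  0.016 -0.025] w_mm 59.99 q [-0.067  0.179  1.995 -0.     0.968 -1.432]
yaw -11.78 tilt [ 0.0007 -0.0001]
dp cm [ 0.59  0.06 -0.28] rot [ 0.0003  0.0008 -0.    ]
time: 2.78
tool_pos: [0.5575, -0.0127, 0.1001]
tcp_rot: [0.161, 1.564, -0.161]
wrist_force: [0.1, -0.3, -0.3]
width: 0.706
t 2.78 pos [ 0.5575 -0.0127  0.1001] F [ 0.1  -0.29 -0.34] tq [-0.002 -0.026  0.055] w_mm 60.29 q [-0.067  0.178  1.995 -0.     0.968 -1.433]
yaw -11.78 tilt [ 0.0012 -0.0002]
dp cm [ 0.61  0.06 -0.3 ] rot [ 0.0003  0.0012 -0.0001]
```

```bash
python3 -m creep '[{"grip":5.2,"dp":[0.6,0.06,-0.3],"rotation":[0,0.001,0]},{"grip":5.2,"dp":[0.6,0.06,-0.3],"rotation":[0,0.001,0]},{"grip":5.2,"dp":[0.6,0.06,-0.3],"rotation":[0,0.001,0]}]'; python3 go.py .5547 -.0115 .094 -11.8; python3 - <<'E'
from ov import *
p,d=bot.read_camera('side')
s=bot.read_state();T=s['tool_pos']
a=np.radians(-11.8);ux=np.array([np.cos(a),np.sin(a),0]);uy=np.array([-np.sin(a),np.cos(a),0])
pad=lambda sy,w:np.array([T+ux*x+uy*sy*w+np.array([0,0,z]) for x,z in((.011,-.011),(-.011,-.011),(-.011,.01),(.011,.01))])
ovl('side',p,[(pad(-1,.026),(0,255,255)),(pad(1,.026),(255,255,0))],275,155,70,75,10,'pics/ov2.png')
E
```

```text
time: 3.03
tool_pos: [0.5536, -0.0114, 0.093]
tcp_rot: [0.162, 1.567, -0.162]
wrist_force: [0.1, 0.3, -0.2]
width: 0.609
t 3.03 pos [ 0.5536 -0.0114  0.093 ] F [ 0.09  0.33 -0.24] tq [-0.015 -0.047  0.001] w_mm 52.0 q [-0.066  0.182  2.005  0.     0.956 -1.431]
yaw -11.79 tilt [-0.0019  0.0002]
dp cm [-0.1   0.02  0.11] rot [ 0.0002 -0.0019  0.0001]
```

View pics/ov2.png

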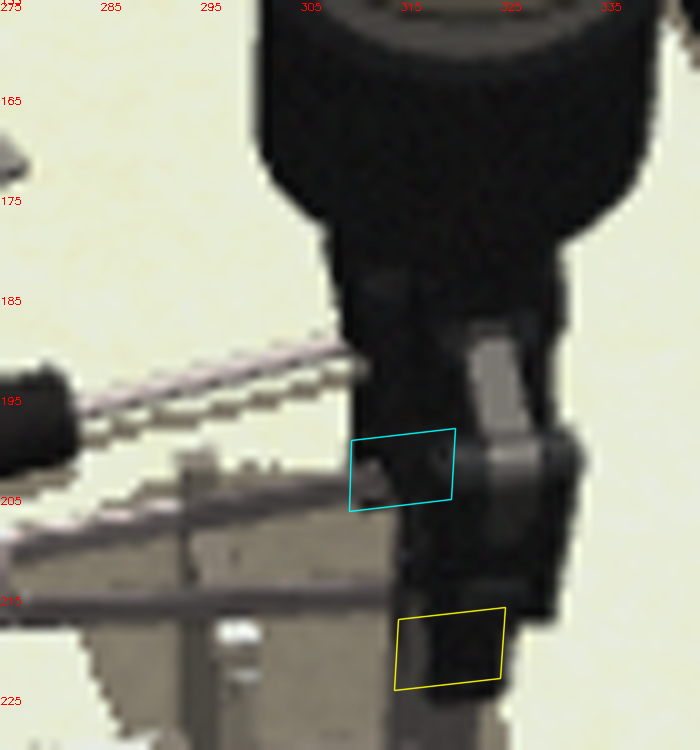

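```bash
python3 -m creep '[{"grip":4.6,"dp":[0,0,0],"rotation":[0,0,0]},{"grip":4.2,"dp":[0,0,0],"rotation":[0,0,0]},{"grip":4.2,"dp":[0,0,0],"rotation":[0,0,0]},{"grip":4.2,"dp":[0,0,0],"rotation":[0,0,0]}]' 24; python3 go.py .5547 -.0115 .094 -11.8;  python3 -m creep '[{"grip":3.9,"dp":[-0.03,0,0],"rotation":[0,0,0]},{"grip":3.7,"dp":[-0.06,0,0],"rotation":[0,0,0]},{"grip":3.5,"dp":[-0.1,0,0],"rotation":[0,0,0]},{"grip":3.5,"dp":[-0.1,0,0],"rotation":[0,0,0]}]' 24; python3 go.py .5547 -.0115 .094 -11.8; 
```

```text
time: 3.42
tool_pos: [0.5547, -0.0116, 0.0939]
tcp_rot: [0.162, 1.565, -0.162]
wrist_force: [0.3, 0.3, 1.4]
width: 0.489
t 3.42 pos [ 0.5547 -0.0116  0.0939] F [0.31 0.35 1.44] tq [-0.017 -0.095  0.023] w_mm 41.76 q [-0.066  0.182  2.004  0.     0.956 -1.431]
yaw -11.8 tilt [0.0002 0.0001]
dp cm [-0.01  0.01 -0.  ] rot [ 0.0001  0.0002 -0.0002]
time: 3.75
tool_pos: [0.5545, -0.0115, 0.0948]
tcp_rot: [0.162, 1.565, -0.161]
wrist_force: [1.0, 1.0, 2.5]
width: 0.409
t 3.75 pos [ 0.5545 -0.0115  0.0948] F [0.95 0.97 2.53] tq [ 0.082 -0.144 -0.035] w_mm 34.97 q [-0.066  0.181  2.004  0.     0.958 -1.431]
yaw -11.79 tilt [-0.0001  0.0002]
dp cm [0.08 0.   0.02] rot [ 0.0001 -0.0002 -0.0001]
```

```bash
python3 -m creep '[{"grip":3.35,"dp":[-0.03,0,0],"rotation":[0,0,0]},{"grip":3.2,"dp":[-0.06,0,0],"rotation":[0,0,0]},{"grip":3.2,"dp":[-0.06,0,0],"rotation":[0,0,0]},{"grip":3.2,"dp":[-0.06,0,0],"rotation":[0,0,0]}]' 24; python3 go.py .5547 -.0115 .094 -11.8;  python3 -m creep '[{"grip":3.2,"dp":[-0.2,0,0],"rotation":[0,0,0]},{"grip":3.2,"dp":[-0.5,0,0],"rotation":[0,0,0]},{"grip":3.2,"dp":[-1,0,0],"rotation":[0,0,0]},{"grip":3.2,"dp":[-1.2,0,0],"rotation":[0,0,0]},{"grip":3.2,"dp":[-1.2,0,0],"rotation":[0,0,0]}]' 24; python3 go.py .5547 -.0115 .094 -11.8;  python3 - <<'E'
from h import *
p,d=bot.read_camera('side');np.savez('side3.npz',p=p,d=d);crop(p,240,170,100,80,8,'pics/s3.png')
E
```

```text
time: 4.08
tool_pos: [0.5542, -0.0115, 0.0951]
tcp_rot: [0.162, 1.566, -0.162]
wrist_force: [-0.2, 0.5, 1.7]
width: 0.378
t 4.08 pos [ 0.5542 -0.0115  0.0951] F [-0.17  0.49  1.74] tq [ 0.147 -0.126 -0.007] w_mm 32.24 q [-0.066  0.18   2.004  0.     0.959 -1.431]
yaw -11.79 tilt [-0.0008  0.0002]
dp cm [0.11 0.01 0.05] rot [ 0.0001 -0.0009 -0.    ]
time: 4.5
tool_pos: [0.5547, -0.0116, 0.1079]
tcp_rot: [0.162, 1.564, -0.162]
wrist_force: [0.1, 0.6, -1.2]
width: 0.379
t 4.5 pos [ 0.5547 -0.0116  0.1079] F [ 0.06  0.59 -1.17] tq [-0.022 -0.047 -0.014] w_mm 32.36 q [-0.066  0.165  1.994 -0.     0.982 -1.431]
yaw -11.79 tilt [ 0.0003 -0.    ]
dp cm [ 1.39  0.01 -0.  ] rot [ 0.0001  0.0003 -0.    ]
```

View pics/s3.png

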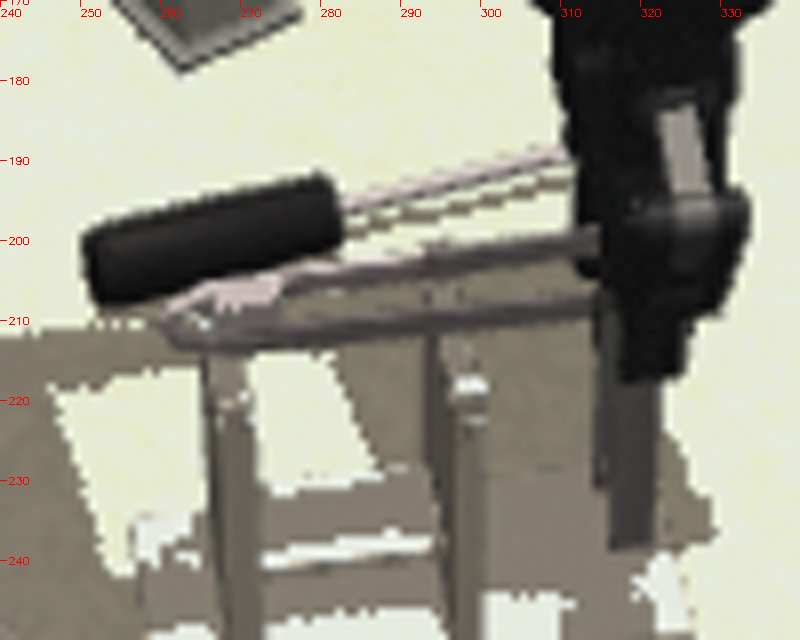

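```bash
python3 -m creep '[{"grip":3.2,"dp":[-3,0,0],"rotation":[0,0,0]},{"grip":3.2,"dp":[-6,0,0],"rotation":[0,0,0]},{"grip":3.2,"dp":[-9.4,0,0],"rotation":[0,0,0]},{"grip":3.2,"dp":[-9.4,0,0],"rotation":[0,0,0]},{"grip":3.2,"dp":[-9.4,0,0],"rotation":[0,0,0]}]' 24; python3 go.py .520 .251 .2 15.2
```

```text
time: 4.97
tool_pos: [0.5564, -0.0117, 0.2042]
tcp_rot: [0.162, 1.559, -0.161]
wrist_force: [0.8, 0.4, -0.4]
width: 0.377
t 4.97 pos [ 0.5564 -0.0117  0.2042] F [ 0.75  0.45 -0.4 ] tq [-0.011 -0.028 -0.018] w_mm 32.17 q [-0.066  0.067  1.909  0.     1.16  -1.431]
yaw -11.79 tilt [ 0.0053 -0.0003]
dp cm [ 0.39 24.97 -8.93] rot [-0.4711  0.0054  0.0005]
```

```bash
python3 -m creep '[{"grip":3.2,"dp":[0,2,-0.7],"rotation":[-0.06,0,0]},{"grip":3.2,"dp":[0,5,-1.8],"rotation":[-0.15,0,0]},{"grip":3.2,"dp":[0,8,-2.9],"rotation":[-0.24,0,0]},{"grip":3.2,"dp":[0,11,-4],"rotation":[-0.33,0,0]},{"grip":3.2,"dp":[0,14,-5],"rotation":[-0.42,0,0]}]'; python3 go.py .520 .251 .2 15.2
```

```text
time: 5.38
tool_pos: [0.5322, 0.1366, 0.1991]
tcp_rot: [-0.171, 1.568, 0.171]
wrist_force: [-0.5, 0.4, -0.9]
width: 0.375
t 5.38 pos [0.5322 0.1366 0.1991] F [-0.46  0.36 -0.86] tq [-0.022  0.001  0.005] w_mm 32.03 q [ 0.206  0.064  1.922  0.     1.159 -1.583]
yaw 12.49 tilt [-0.0041 -0.0006]
dp cm [-0.09 11.43  1.28] rot [-0.0473 -0.0041 -0.0004]
```

```bash
python3 -m creep '[{"grip":3.2,"dp":[0,3,0.4],"rotation":[-0.01,0,0]},{"grip":3.2,"dp":[0,6,0.8],"rotation":[-0.01,0,0]},{"grip":3.2,"dp":[0,9,1.1],"rotation":[-0.01,0,0]},{"grip":3.2,"dp":[0,10.5,1.3],"rotation":[-0.01,0,0]},{"grip":3.2,"dp":[0,10.5,1.3],"rotation":[-0.01,0,0]}]'; python3 -m creep '[{"grip":3.2,"dp":[0,0,0],"rotation":[0,0,0]},{"grip":3.2,"dp":[0,0,0],"rotation":[0,0,0]}]'; python3 go.py .520 .251 .2 15.2
```

```text
time: 5.8
tool_pos: [0.5227, 0.2438, 0.1991]
tcp_rot: [-0.178, 1.567, 0.179]
wrist_force: [-0.4, 0.2, -0.6]
width: 0.375
time: 5.97
tool_pos: [0.5236, 0.2403, 0.1997]
tcp_rot: [-0.177, 1.567, 0.175]
wrist_force: [-0.9, -0.3, -0.1]
width: 0.374
t 5.97 pos [0.5236 0.2403 0.1997] F [-0.87 -0.3  -0.1 ] tq [-0.036 -0.049  0.017] w_mm 31.91 q [ 0.387  0.114  1.867 -0.     1.164 -1.408]
yaw 12.86 tilt [-0.0031 -0.0014]
dp cm [-0.03  1.13 -0.11] rot [-0.0408 -0.0033  0.0006]
```

```bash
python3 -m creep '[{"grip":3.2,"dp":[1,1.13,-0.1],"rotation":[-0.041,-0.002,0]},{"grip":3.2,"dp":[2,1.13,-0.1],"rotation":[-0.041,-0.002,0]},{"grip":3.2,"dp":[2.8,1.13,-0.1],"rotation":[-0.041,-0.002,0]},{"grip":3.2,"dp":[2.8,1.13,-0.1],"rotation":[-0.041,-0.002,0]},{"grip":3.2,"dp":[2.8,1.13,-0.1],"rotation":[-0.041,-0.002,0]}]';python3 -m creep '[{"grip":3.2,"dp":[0,0,0],"rotation":[0,0,0]}]'; python3 go.py .520 .251 .2 15.2; python3 - <<'E'
from ov import *
p,d=bot.read_camera('side');np.savez('side4.npz',p=p,d=d)
pt,d=bot.read_camera('top');np.savez('top4.npz',p=pt,d=d)
s=bot.read_state();T=s['tool_pos'];zz=R.from_rotvec(s['tcp_rot']).as_matrix()[:,2];a=np.arctan2(zz[1],zz[0])
ux=np.array([np.cos(a),np.sin(a),0]);uy=np.array([-np.sin(a),np.cos(a),0])
tip=T+np.array([0,0,.0058-.095]);print('tip',tip)
b=[.5097,.289,.265]
leg=lambda sy:np.array([tip+ux*x+uy*sy*.013+np.array([0,0,z]) for x,z in((.006,0),(-.006,0),(-.006,.04),(.006,.04))])
P=[(wp(b,rc(.017,.063,.07)),(255,0,0)),(wp(b,rc(.011,.017,.07,-.04)),(0,200,0)),(leg(-1),(0,255,255)),(leg(1),(255,255,0))]
ovl('side',p,P,225,90,70,75,10,'pics/ov4.png');crop(pt,150,150,100,80,8,'pics/t4.png')
E
```

```text
time: 6.38
tool_pos: [0.52, 0.2511, 0.1716]
tcp_rot: [-0.208, 1.562, 0.207]
wrist_force: [-0.1, 0.0, 0.8]
width: 0.371
time: 6.47
tool_pos: [0.5209, 0.2515, 0.1729]
tcp_rot: [-0.208, 1.56, 0.208]
wrist_force: [0.6, -0.6, -0.7]
width: 0.38
t 6.47 pos [0.5209 0.2515 0.1729] F [ 0.61 -0.58 -0.71] tq [ 0.021 -0.04  -0.027] w_mm 32.42 q [ 0.407  0.139  1.891  0.     1.111 -1.429]
yaw 15.17 tilt [0.0008 0.0004]
dp cm [-2.71 -0.03 -0.1 ] rot [-0.0006  0.0009 -0.0001]
tip [0.52133467 0.25183451 0.08448917]
```

View pics/ov4.png

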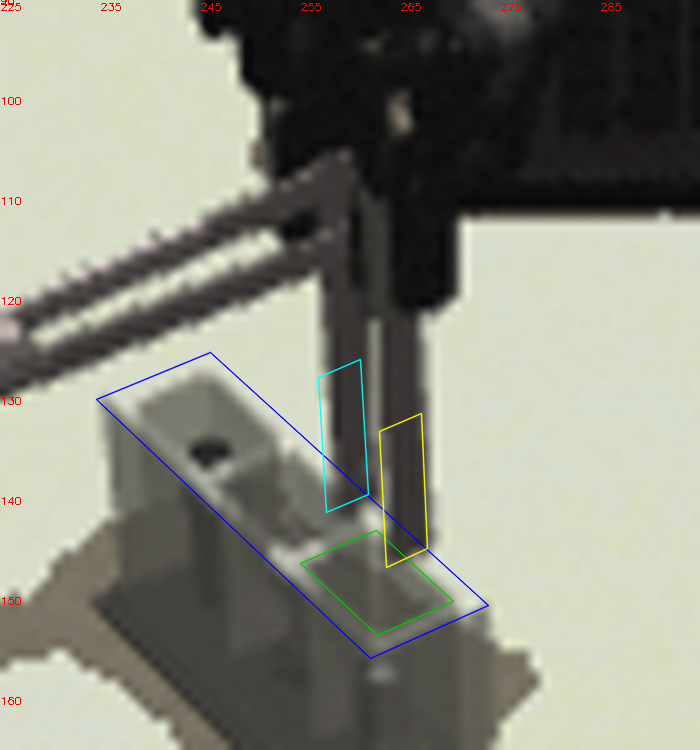

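View pics/t4.png

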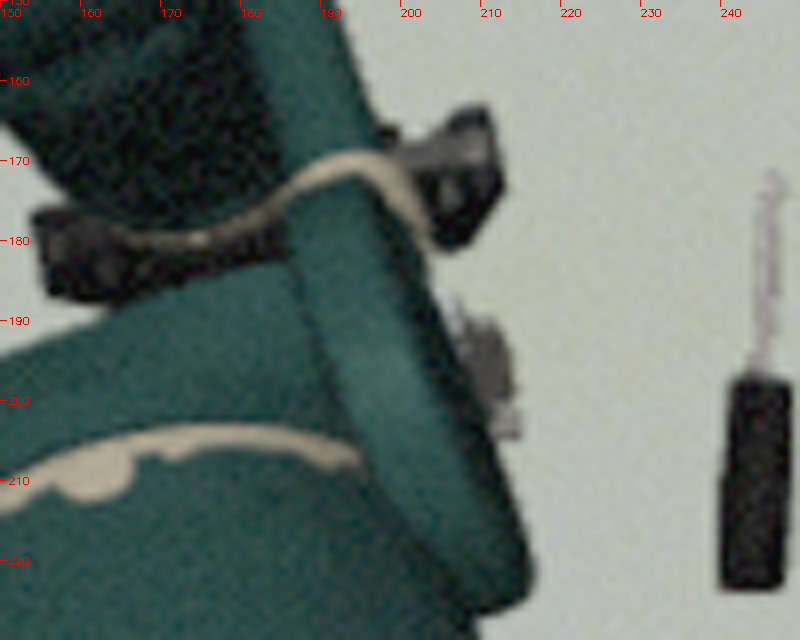

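```bash
python3 -m creep '[{"grip":3.2,"dp":[0.3,0,-0.21],"rotation":[0,0,0]},{"grip":3.2,"dp":[0.7,0,-0.21],"rotation":[0,0,0]},{"grip":3.2,"dp":[0.7,0,-0.21],"rotation":[0,0,0]},{"grip":3.2,"dp":[0.7,0,-0.21],"rotation":[0,0,0]}]'; python3 go.py .519 .251 .166 15.2; python3 - <<'E'
from ov import *
p,d=bot.read_camera('side')
s=bot.read_state();T=s['tool_pos'];print(T);zz=R.from_rotvec(s['tcp_rot']).as_matrix()[:,2];a=np.arctan2(zz[1],zz[0])
ux=np.array([np.cos(a),np.sin(a),0]);uy=np.array([-np.sin(a),np.cos(a),0])
tip=T+np.array([0.0012,0,.0058-.095]);print('tip',tip)
b=[.5103,.2893,.268]
leg=lambda sy:np.array([tip+ux*x+uy*sy*.013+np.array([0,0,z]) for x,z in((.006,0),(-.006,0),(-.006,.04),(.006,.04))])
P=[(wp(b,rc(.011,.017,.07,-.04)),(0,200,0)),(leg(-1),(0,255,255)),(leg(1),(255,255,0))]
ovl('side',p,P,240,120,45,45,16,'pics/ov5.png')
E
```

```text
time: 6.9
tool_pos: [0.5185, 0.2512, 0.1657]
tcp_rot: [-0.208, 1.56, 0.208]
wrist_force: [0.1, -0.5, -0.9]
width: 0.378
t 6.9 pos [0.5185 0.2512 0.1657] F [ 0.09 -0.49 -0.88] tq [-0.017 -0.06  -0.085] w_mm 32.27 q [ 0.408  0.141  1.903  0.     1.097 -1.428]
yaw 15.19 tilt [0.0004 0.0003]
dp cm [-0.03 -0.03  0.05] rot [-0.0001  0.0005 -0.0002]
[0.5186809  0.25128629 0.1659899 ]
tip [0.5198809  0.25128629 0.0767899 ]
```

View pics/ov5.png

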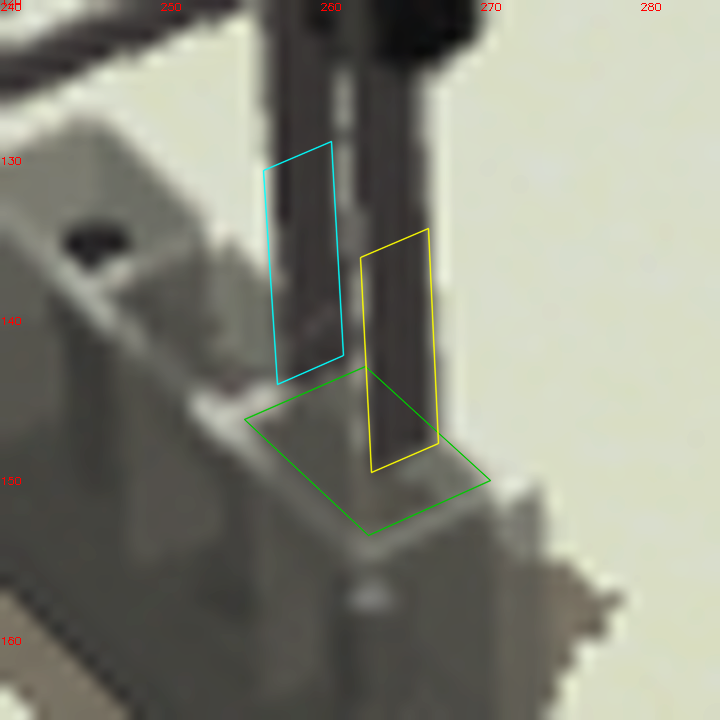

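```bash
python3 -m creep '[{"grip":3.2,"dp":[0.7,0,0.03],"rotation":[0,0,0]},{"grip":3.2,"dp":[1.4,0,0.03],"rotation":[0,0,0]},{"grip":3.2,"dp":[2,0,0.03],"rotation":[0,0,0]},{"grip":3.2,"dp":[2,0,0.03],"rotation":[0,0,0]}]'; python3 go.py .519 .251 .1209 15.2; python3 -m creep '[{"grip":3.2,"dp":[0.6,0,0],"rotation":[0,0,0]},{"grip":3.2,"dp":[1.2,0,0],"rotation":[0,0,0]},{"grip":3.2,"dp":[1.8,0,0],"rotation":[0,0,0]},{"grip":3.2,"dp":[1.8,0,0],"rotation":[0,0,0]}]'; python3 go.py .519 .251 .1209 15.2
```

```text
time: 7.28
tool_pos: [0.5178, 0.2508, 0.1438]
tcp_rot: [-0.209, 1.563, 0.208]
wrist_force: [-0.3, -0.7, -1.6]
width: 0.374
t 7.28 pos [0.5178 0.2508 0.1438] F [-0.26 -0.66 -1.65] tq [ 0.002 -0.037 -0.017] w_mm 31.92 q [ 0.408  0.163  1.921  0.     1.059 -1.428]
yaw 15.19 tilt [-0.0022 -0.0008]
dp cm [ 2.29 -0.02  0.12] rot [-0.0001 -0.0024  0.0002]
time: 7.62
tool_pos: [0.5181, 0.251, 0.1264]
tcp_rot: [-0.208, 1.562, 0.208]
wrist_force: [0.1, -0.2, -0.9]
width: 0.375
t 7.62 pos [0.5181 0.251  0.1264] F [ 0.11 -0.2  -0.89] tq [ 0.013 -0.048 -0.03 ] w_mm 32.06 q [ 0.408  0.182  1.935  0.     1.026 -1.428]
yaw 15.2 tilt [-0.0014 -0.0005]
dp cm [ 0.55 -0.02  0.08] rot [-0.0001 -0.0014  0.0001]
```

```bash
python3 -m creep '[{"grip":3.2,"dp":[0.3,0,0.04],"rotation":[0,0,0]},{"grip":3.2,"dp":[0.6,0,0.04],"rotation":[0,0,0]},{"grip":3.2,"dp":[0.6,0,0.04],"rotation":[0,0,0]},{"grip":3.2,"dp":[0.6,0,0.04],"rotation":[0,0,0]}]'; python3 go.py .519 .251 .1209 15.2;python3 - <<'E'
from ov import *
p,d=bot.read_camera('side')
s=bot.read_state();T=s['tool_pos'];print(T);zz=R.from_rotvec(s['tcp_rot']).as_matrix()[:,2];a=np.arctan2(zz[1],zz[0])
ux=np.array([np.cos(a),np.sin(a),0]);uy=np.array([-np.sin(a),np.cos(a),0])
tip=T+np.array([0.0012,0,.0058-.095]);print('tip',tip)
b=[.5103,.2893,.268]
leg=lambda sy:np.array([tip+ux*x+uy*sy*.013+np.array([0,0,z]) for x,z in((.006,0),(-.006,0),(-.006,.04),(.006,.04))])
P=[(wp(b,rc(.011,.017,.07,-.04)),(0,200,0)),(leg(-1),(0,255,255)),(leg(1),(255,255,0))]
ovl('side',p,P,240,130,45,45,16,'pics/ov6.png');ovl('side',p,[],240,130,45,45,16,'pics/ov6r.png')
E
```

```text
time: 7.95
tool_pos: [0.5195, 0.2516, 0.1221]
tcp_rot: [-0.208, 1.56, 0.208]
wrist_force: [0.6, -0.2, -1.2]
width: 0.381
t 7.95 pos [0.5195 0.2516 0.1221] F [ 0.64 -0.17 -1.23] tq [-0.045 -0.016  0.018] w_mm 32.51 q [ 0.408  0.188  1.937  0.     1.016 -1.428]
yaw 15.2 tilt [0.0009 0.0005]
dp cm [ 0.12 -0.04 -0.06] rot [-0.0001  0.0011 -0.0003]
[0.51966847 0.25160515 0.12229312]
tip [0.52086847 0.25160515 0.03309312]
```

View pics/ov6.png

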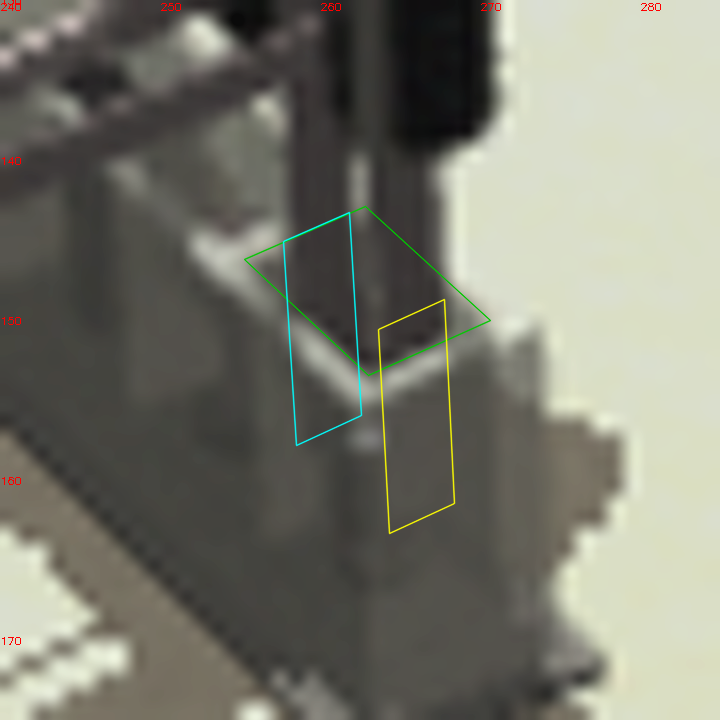

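View pics/ov6r.png

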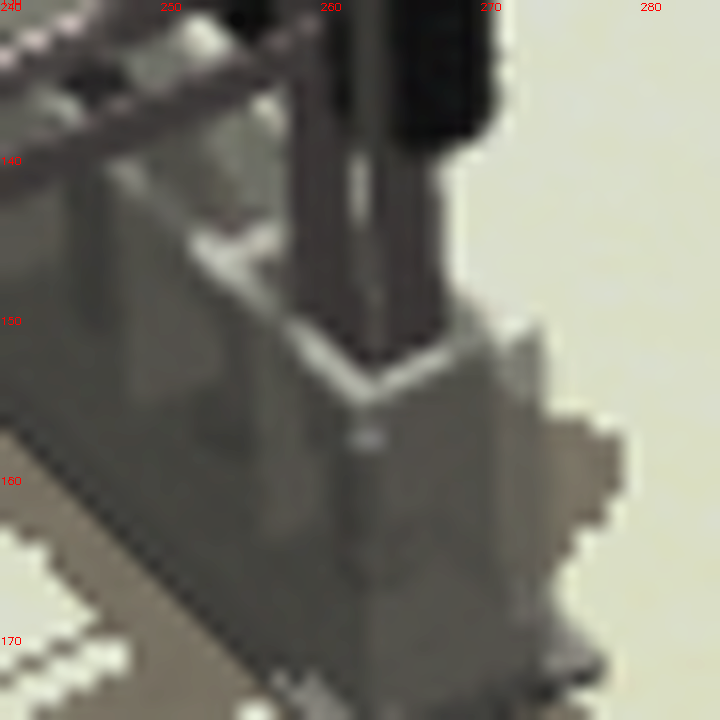

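```bash
python3 -m creep '[{"grip":3.2,"dp":[0.09,0,-0.06],"rotation":[0,0,0]},{"grip":3.2,"dp":[0.09,0,-0.06],"rotation":[0,0,0]},{"grip":3.2,"dp":[0.09,0,-0.06],"rotation":[0,0,0]}]' 24; python3 go.py .519 .251 .1209 15.2; python3 -m creep '[{"grip":3.0,"dp":[0,0,0],"rotation":[0,0,0]},{"grip":2.8,"dp":[0,0,0],"rotation":[0,0,0]},{"grip":2.6,"dp":[0,0,0],"rotation":[0,0,0]},{"grip":2.6,"dp":[0,0,0],"rotation":[0,0,0]}]' 20; python3 go.py .519 .251 .1209 15.2
```

```text
time: 8.25
tool_pos: [0.519, 0.2514, 0.1214]
tcp_rot: [-0.208, 1.559, 0.209]
wrist_force: [0.2, -0.5, 0.1]
width: 0.377
t 8.25 pos [0.519  0.2514 0.1214] F [ 0.15 -0.52  0.08] tq [0.024 0.06  0.034] w_mm 32.17 q [ 0.408  0.187  1.939  0.     1.014 -1.428]
yaw 15.19 tilt [0.0013 0.0007]
dp cm [ 0.05 -0.04 -0.01] rot [-0.0001  0.0015 -0.0004]
time: 8.58
tool_pos: [0.5191, 0.2515, 0.1214]
tcp_rot: [-0.208, 1.559, 0.209]
wrist_force: [0.6, 0.2, -0.3]
width: 0.309
t 8.58 pos [0.5191 0.2515 0.1214] F [ 0.63  0.23 -0.34] tq [ 0.004 -0.07   0.01 ] w_mm 26.38 q [ 0.408  0.187  1.939  0.     1.014 -1.428]
yaw 15.19 tilt [0.0013 0.0007]
dp cm [ 0.05 -0.04 -0.02] rot [-0.0001  0.0014 -0.0004]
```

```bash
for i in 1; do python3 -m creep '[{"grip":2.4,"dp":[0,0,0],"rotation":[0,0,0]},{"grip":2.2,"dp":[0,0,0],"rotation":[0,0,0]},{"grip":2.0,"dp":[0,0,0],"rotation":[0,0,0]},{"grip":2.0,"dp":[0,0,0],"rotation":[0,0,0]},{"grip":2.0,"dp":[0,0,0],"rotation":[0,0,0]}]' 20; python3 go.py .519 .251 .1209 15.2; python3 -m creep '[{"grip":2.0,"dp":[0,0,0],"rotation":[0,0,0]},{"grip":2.0,"dp":[0,0,0],"rotation":[0,0,0]},{"grip":2.0,"dp":[0,0,0],"rotation":[0,0,0]}]' 24; python3 go.py .519 .251 .1209 15.2;done
```

```text
time: 9.0
tool_pos: [0.5191, 0.2515, 0.1214]
tcp_rot: [-0.208, 1.559, 0.209]
wrist_force: [-1.4, -0.5, 1.0]
width: 0.291
t 9.0 pos [0.5191 0.2515 0.1214] F [-1.36 -0.53  0.98] tq [0.004 0.012 0.054] w_mm 24.85 q [ 0.408  0.187  1.939  0.     1.014 -1.428]
yaw 15.2 tilt [0.0014 0.0008]
dp cm [ 0.05 -0.05 -0.02] rot [-0.      0.0016 -0.0004]
time: 9.25
tool_pos: [0.5191, 0.2515, 0.1215]
tcp_rot: [-0.208, 1.559, 0.209]
wrist_force: [-0.4, -0.5, 1.9]
width: 0.278
t 9.25 pos [0.5191 0.2515 0.1215] F [-0.39 -0.49  1.89] tq [0.049 0.02  0.068] w_mm 23.71 q [ 0.408  0.187  1.939  0.     1.014 -1.428]
yaw 15.19 tilt [0.0015 0.0009]
dp cm [ 0.06 -0.04 -0.03] rot [-0.0002  0.0016 -0.0004]
```

```bash
python3 -m creep '[{"grip":2.0,"dp":[-0.2,0,0],"rotation":[0,0,0]},{"grip":2.0,"dp":[-0.6,0,0],"rotation":[0,0,0]},{"grip":2.0,"dp":[-1.2,0,0],"rotation":[0,0,0]},{"grip":2.0,"dp":[-1.8,0,0],"rotation":[0,0,0]},{"grip":2.0,"dp":[-2,0,0],"rotation":[0,0,0]}]' 24; python3 go.py .519 .251 .1209 15.2;python3 - <<'E'
from ov import *
p,d=bot.read_camera('side')
ovl('side',p,[],235,125,50,50,15,'pics/ov7r.png')
E
```

```text
time: 9.67
tool_pos: [0.5197, 0.2517, 0.1427]
tcp_rot: [-0.207, 1.558, 0.209]
wrist_force: [-0.7, 0.2, -0.6]
width: 0.278
t 9.67 pos [0.5197 0.2517 0.1427] F [-0.72  0.17 -0.57] tq [-0.004 -0.01   0.022] w_mm 23.73 q [ 0.408  0.165  1.922  0.     1.052 -1.428]
yaw 15.2 tilt [0.0029 0.0013]
dp cm [ 2.18 -0.05 -0.09] rot [-0.0001  0.0032 -0.0005]
```

View pics/ov7r.png

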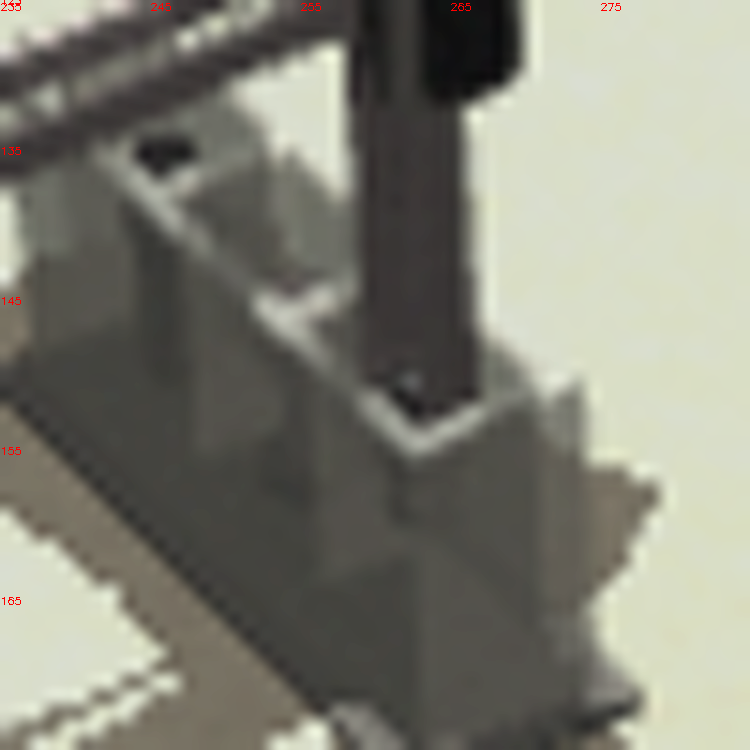

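```bash
python3 -m creep '[{"grip":2.0,"dp":[-1,0,-0.06],"rotation":[0,0,0]},{"grip":2.0,"dp":[-2.5,0,-0.06],"rotation":[0,0,0]},{"grip":2.0,"dp":[-4.3,0,-0.06],"rotation":[0,0,0]},{"grip":2.0,"dp":[-6,0,-0.06],"rotation":[0,0,0]},{"grip":2.0,"dp":[-6.5,0,-0.06],"rotation":[0,0,0]}]' 24; python3 go.py .519 .251 .1209 15.2;python3 - <<'E'
from ov import *
p,d=bot.read_camera('side')
ovl('side',p,[],235,90,60,70,10,'pics/ov8r.png')
E
python3 go.py .5524 -.2900 .2 -7
```

```text
time: 10.13
tool_pos: [0.5199, 0.2519, 0.21]
tcp_rot: [-0.207, 1.555, 0.209]
wrist_force: [0.5, 1.0, -0.2]
width: 0.277
t 10.13 pos [0.5199 0.2519 0.21  ] F [ 0.54  1.03 -0.24] tq [ 0.028 -0.06   0.029] w_mm 23.63 q [ 0.408  0.102  1.86   0.     1.173 -1.428]
yaw 15.2 tilt [0.0059 0.0027]
dp cm [ 8.91 -0.07 -0.16] rot [-0.0001  0.0064 -0.001 ]
t 10.18 pos [0.52   0.2519 0.2099] F [0.09 0.   0.19] tq [-0.011 -0.048  0.012] w_mm 23.33 q [ 0.408  0.102  1.86   0.     1.172 -1.428]
yaw 15.19 tilt [0.0063 0.0029]
dp cm [  0.86 -53.15 -11.08] rot [ 0.3874  0.0065 -0.0024]
```

View pics/ov8r.png

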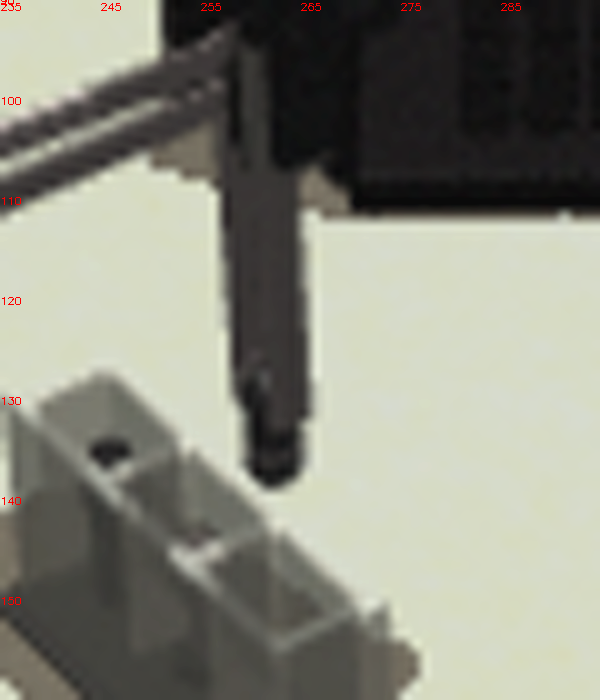

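```bash
python3 -m creep '[{"grip":2.0,"dp":[-1,0,0],"rotation":[0,0.006,0]},{"grip":2.0,"dp":[-2.5,-2,-0.4],"rotation":[0.05,0.006,0]},{"grip":2.0,"dp":[-3.5,-5,-1],"rotation":[0.12,0.006,0]},{"grip":2.0,"dp":[-3.5,-8,-1.6],"rotation":[0.2,0.006,0]},{"grip":2.0,"dp":[-3.5,-11.5,-2.3],"rotation":[0.28,0.006,0]}]' 24;python3 go.py .5524 -.2900 .245 -7
```

```text
time: 10.6
tool_pos: [0.5261, 0.1339, 0.2416]
tcp_rot: [0.013, 1.575, -0.013]
wrist_force: [0.7, 0.2, -0.8]
width: 0.277
t 10.6 pos [0.5261 0.1339 0.2416] F [ 0.66  0.22 -0.83] tq [ 0.017 -0.054  0.007] w_mm 23.68 q [ 0.202  0.019  1.888  0.001  1.239 -1.352]
yaw -0.96 tilt [-0.0047  0.0003]
dp cm [ -0.37 -42.34   3.34] rot [ 0.1054 -0.0047  0.    ]
```

```bash
python3 -m creep '[{"grip":2.0,"dp":[0,-3.5,0.3],"rotation":[0.04,0,0]},{"grip":2.0,"dp":[0,-7,0.6],"rotation":[0.09,0,0]},{"grip":2.0,"dp":[0,-10.5,0.8],"rotation":[0.09,0,0]},{"grip":2.0,"dp":[0,-14,1.1],"rotation":[0.09,0,0]},{"grip":2.0,"dp":[0,-17.5,1.4],"rotation":[0.09,0,0]}]' 24;python3 go.py .5524 -.2900 .245 -7
```

```text
time: 11.02
tool_pos: [0.5367, -0.0426, 0.2404]
tcp_rot: [0.082, 1.576, -0.082]
wrist_force: [0.5, 0.1, -0.3]
width: 0.274
t 11.02 pos [ 0.5367 -0.0426  0.2404] F [ 0.48  0.14 -0.28] tq [-0.004 -0.001  0.051] w_mm 23.42 q [-0.125  0.013  1.897 -0.001  1.239 -1.591]
yaw -6.0 tilt [-0.0069  0.0002]
dp cm [ -0.48 -24.44   4.14] rot [ 0.0175 -0.0068  0.0005]
```

```bash
python3 -m creep '[{"grip":2.0,"dp":[0,-3.5,0.3],"rotation":[0,0,0]},{"grip":2.0,"dp":[0,-7,0.6],"rotation":[0,0,0]},{"grip":2.0,"dp":[0,-10.5,0.8],"rotation":[0,0,0]},{"grip":2.0,"dp":[0,-14,1.1],"rotation":[0,0,0]},{"grip":2.0,"dp":[0,-17.5,1.4],"rotation":[0,0,0]}]' 24;python3 go.py .5524 -.2900 .245 -7
```

```text
time: 11.43
tool_pos: [0.5322, -0.218, 0.2403]
tcp_rot: [0.083, 1.576, -0.082]
wrist_force: [0.7, 0.6, -1.9]
width: 0.275
t 11.43 pos [ 0.5322 -0.218   0.2403] F [ 0.65  0.65 -1.89] tq [-0.02  -0.063 -0.012] w_mm 23.48 q [-0.431  0.084  1.823 -0.002  1.241 -1.896]
yaw -6.01 tilt [-0.0068  0.001 ]
dp cm [-0.49 -6.95  2.76] rot [ 0.0172 -0.0069 -0.0002]
```

```bash
python3 -m creep '[{"grip":2.0,"dp":[0.5,-2,1],"rotation":[0.017,0,0]},{"grip":2.0,"dp":[1,-4,2],"rotation":[0.017,0,0]},{"grip":2.0,"dp":[2,-5.6,2.7],"rotation":[0.017,0,0]},{"grip":2.0,"dp":[3,-5.6,2.7],"rotation":[0.017,0,0]},{"grip":2.0,"dp":[3.5,-5.6,2.7],"rotation":[0.017,0,0]}]' 24;python3 -m creep '[{"grip":2.0,"dp":[0,0,0],"rotation":[0,0,0]},{"grip":2.0,"dp":[0,0,0],"rotation":[0,0,0]}]';python3 go.py .5527 -.2903 .2 -7
```

```text
time: 11.85
tool_pos: [0.5527, -0.275, 0.2034]
tcp_rot: [0.099, 1.578, -0.096]
wrist_force: [-0.9, 1.1, -1.1]
width: 0.279
time: 12.02
tool_pos: [0.5533, -0.2737, 0.2051]
tcp_rot: [0.096, 1.576, -0.094]
wrist_force: [-0.2, 0.1, -1.0]
width: 0.274
t 12.02 pos [ 0.5533 -0.2737  0.2051] F [-0.15  0.09 -1.02] tq [-0.028 -0.006 -0.032] w_mm 23.43 q [-0.499  0.188  1.772 -0.002  1.189 -1.948]
yaw -6.94 tilt [-0.0071  0.0015]
dp cm [ 0.51 -1.65  0.15] rot [ 0.0011 -0.0072 -0.0006]
```

```bash
python3 -m creep '[{"grip":2.0,"dp":[0.5,-1,0.1],"rotation":[0,-0.007,0]},{"grip":2.0,"dp":[1.5,-1.65,0.15],"rotation":[0,-0.007,0]},{"grip":2.0,"dp":[2.5,-1.65,0.15],"rotation":[0,-0.007,0]},{"grip":2.0,"dp":[3.4,-1.65,0.15],"rotation":[0,-0.007,0]},{"grip":2.0,"dp":[3.4,-1.65,0.15],"rotation":[0,-0.007,0]}]' 24;python3 -m creep '[{"grip":2.0,"dp":[0,0,0],"rotation":[0,0,0]},{"grip":2.0,"dp":[0,0,0],"rotation":[0,0,0]}]';python3 go.py .5527 -.2903 .17 -7
python3 - <<'E'
from ov import *
s=bot.read_state();T=s['tool_pos'];
f=T+[0,0,-.1095];print('foot',f)
h=[.5544,-.2911,-.13]
for n,g in(('side',(340,250,75,100,7)),('top',(350,150,80,70,9))):
    p,d=bot.read_camera(n)
    q=f+([.0012,0,0] if n=='side' else [0,0,0])
    P=[(circ(q[0],q[1],q[2]+.003,.007),(0,255,255)),(circ(q[0],q[1],q[2],.005),(0,255,255)),(circ(q[0],q[1],.045,.0075),(0,255,0)),(wp(h,rc(.018,.018,.045)),(255,0,0))]
    ovl(n,p,P,*g,f'pics/ov9{n}.png');ovl(n,p,[],*g,f'pics/ov9{n}r.png')
E
```

```text
time: 12.43
tool_pos: [0.5515, -0.2906, 0.1688]
tcp_rot: [0.097, 1.571, -0.095]
wrist_force: [-0.4, 0.5, -1.8]
width: 0.275
time: 12.6
tool_pos: [0.5534, -0.2914, 0.1719]
tcp_rot: [0.095, 1.567, -0.096]
wrist_force: [0.3, -0.9, -1.7]
width: 0.276
t 12.6 pos [ 0.5534 -0.2914  0.1719] F [ 0.33 -0.92 -1.69] tq [0.018 0.031 0.005] w_mm 23.6 q [-0.525  0.225  1.792  0.     1.123 -1.974]
yaw -6.97 tilt [ 0.0018 -0.0007]
dp cm [ 0.19  0.11 -0.08] rot [0.0005 0.0019 0.0005]
foot [ 0.55337579 -0.2914442   0.06242703]
```

View pics/ov9side.png

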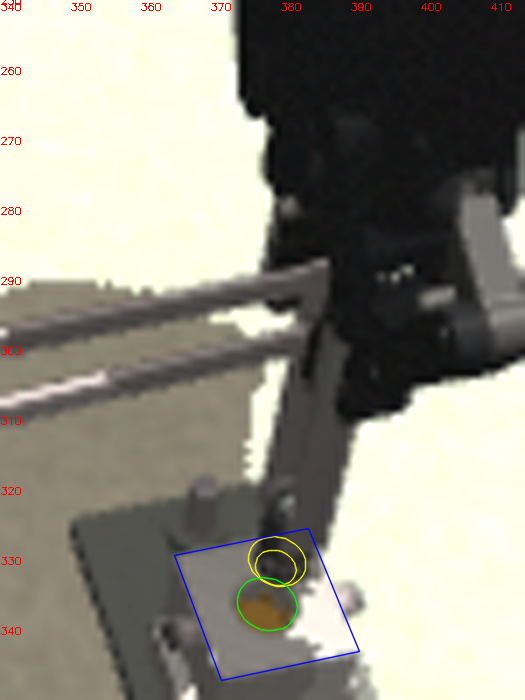

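View pics/ov9top.png

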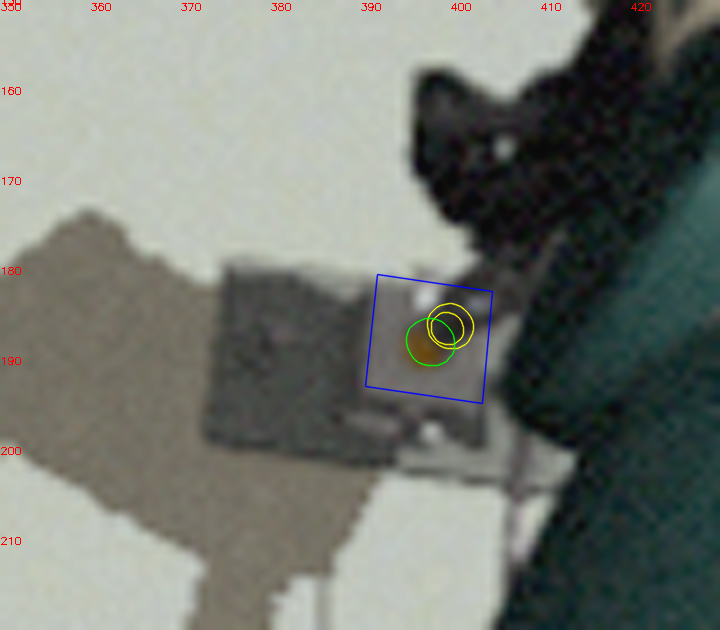

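```bash
python3 - <<'E'
from ov import *
s=bot.read_state();T=s['tool_pos'];print(T)
f=T+[0,0,-.1095]
for n,g in(('side',(355,305,48,48,16)),('top',(380,170,40,35,18))):
    p,d=bot.read_camera(n)
    q=f+([.0012,0,0] if n=='side' else [0,0,0])
    h=[.5544,-.2911,-.13] if n=='side' else [.5524,-.2895,-.124]
    P=[(circ(q[0],q[1],q[2]+.003,.007),(0,255,255)),(circ(q[0],q[1],q[2],.005),(0,255,255)),(wp(h,rc(.018,.018,.045)),(255,0,0)),(circ(h[0],h[1],.045,.0075),(0,255,0))]
    ovl(n,p,P,*g,f'pics/oa{n}.png')
E
```

```text
[ 0.55382488 -0.29169138  0.17272661]
```

View pics/oaside.png

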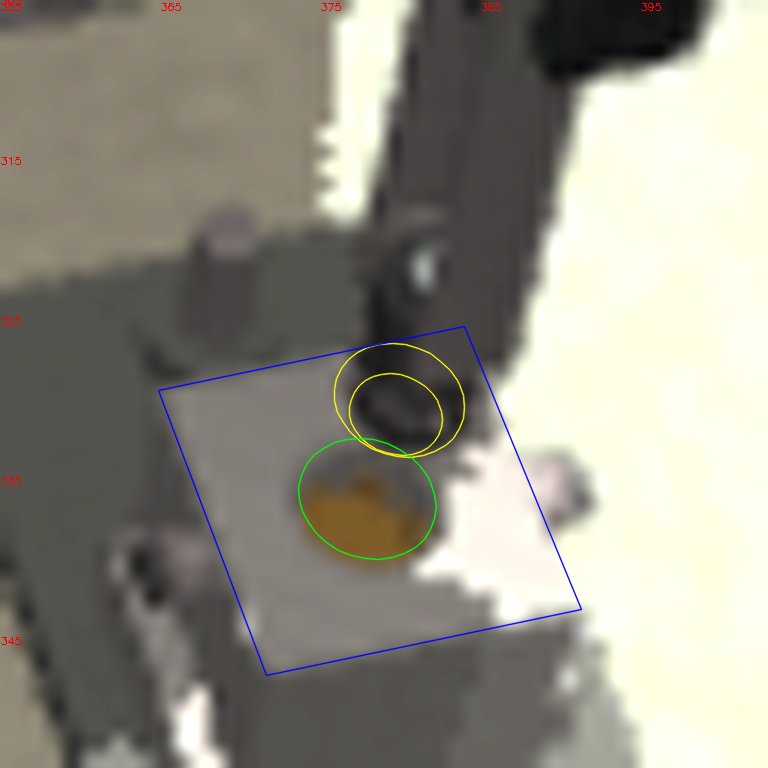

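View pics/oatop.png

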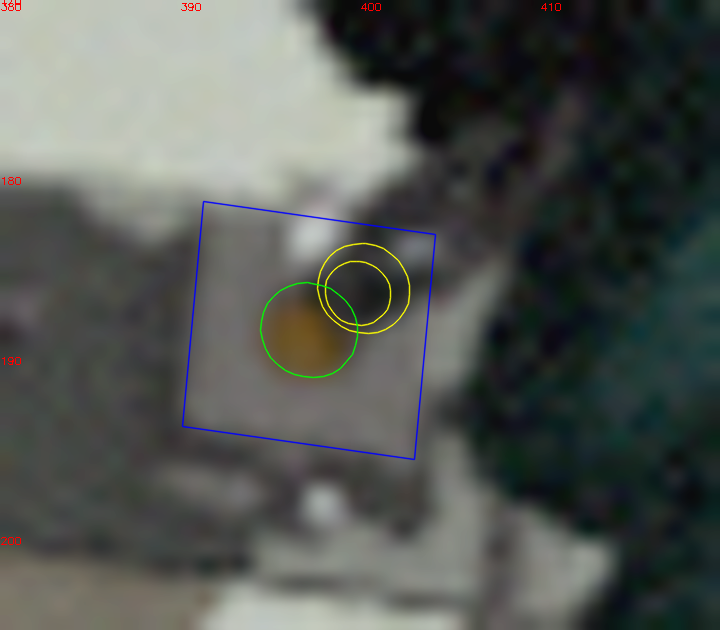

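```bash
python3 - <<'E'
from h import *
s=bot.read_state();T=s['tool_pos'];zf=T[2]-.1095;print(T)
g=lambda n,x,y,x0,y0,sc,z:onz(n,x0-.5+(x+.5)/sc,y0-.5+(y+.5)/sc,z)
e=g('side',413,388,355,305,16,zf+.003);b=g('side',369,502,355,305,16,.045);print('side eye',e,'bore',b,'d',b-e)
e=g('top',370,285,380,170,18,zf+.003);b=g('top',307,331,380,170,18,.045);print('top eye',e,'bore',b,'d',b-e)
E
python3 -m creep '[{"grip":2.0,"dp":[0,0,0],"rotation":[0,0,0]}]'
python3 - <<'E'
from h import *
for n,g in(('side',(360,310,36,36,20)),('top',(388,175,24,24,24))):
    acc=np.mean([bot.read_camera(n)[0].astype(float) for _ in range(4)],0)
    a=np.clip((acc/acc[g[1]:g[1]+g[3],g[0]:g[0]+g[2]].max())**.6*255,0,255).astype(np.uint8)
    crop(a,*g,f'pics/oc{n}.png')
print(bot.read_state()['tool_pos'],bot.read_state()['wrist_force'])
E
```

```text
[ 0.55383646 -0.29173     0.17283868]
side eye [ 0.55706312 -0.2910124   0.06633868] bore [ 0.55437604 -0.29162154  0.045     ] d [-0.00268709 -0.00060914 -0.02133868]
top eye [ 0.55425645 -0.2926958   0.06633868] bore [ 0.55218235 -0.28924009  0.045     ] d [-0.00207411  0.00345571 -0.02133868]
time: 12.88
tool_pos: [0.5538, -0.2917, 0.1728]
tcp_rot: [0.094, 1.566, -0.097]
wrist_force: [-0.6, -0.1, -0.2]
width: 0.274
[ 0.55337881 -0.29162583  0.17214257] [ 0.12353485  0.07387911 -0.77926118]
```

View pics/ocside.png

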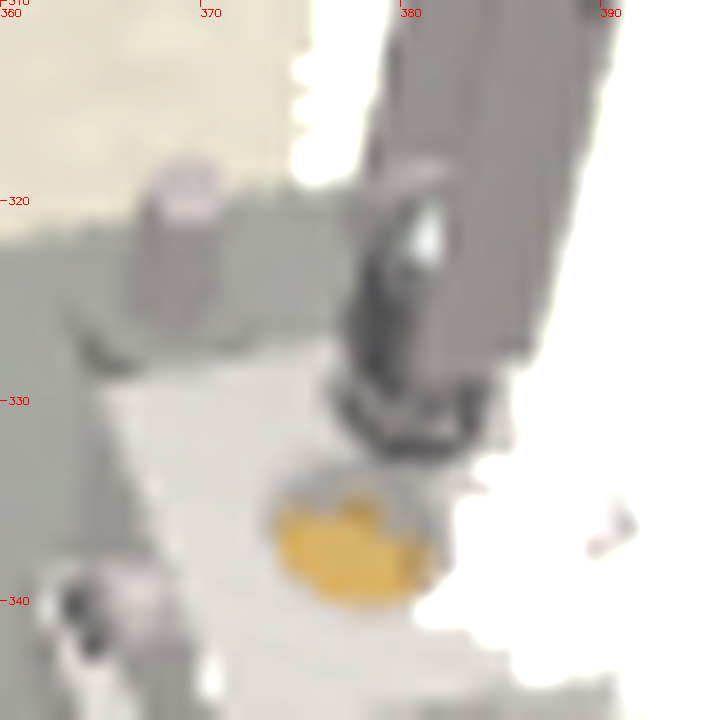

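View pics/octop.png

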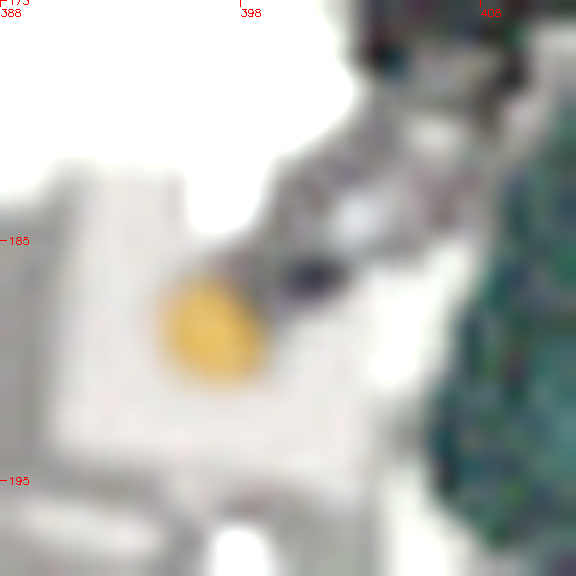

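```bash
python3 - <<'E'
from ov import *
np.set_printoptions(precision=4,suppress=True)
e=onz('side',380.15,329.2,.0657);b=onz('side',377.45,336.0,.045);print(e,b,b-e)
T=np.array([.5534,-.2916,.1722])
# top check: draw predicted eye at candidates
acc=np.mean([bot.read_camera('top')[0].astype(float) for _ in range(3)],0)
g=(388,175,24,24)
a=np.clip((acc/acc[175:199,388:412].max())**.6*255,0,255).astype(np.uint8)
o=[.0012,.0004]
P=[(circ(T[0]+o[0],T[1]+o[1],z,r),c) for z,r,c in((.0657,.007,(0,255,255)),(.0627,.005,(0,255,255)),(.0907,.007,(255,0,255)))]+[(circ(.5524,-.2895,.045,.0075),(0,255,0)),(wp([.5524,-.2895,-.124],rc(.018,.018,.045)),(255,0,0))]
ovl('top',a,P,*g,24,'pics/odtop.png')
E
```

```text
[ 0.5566 -0.2913  0.0657] [ 0.5541 -0.2917  0.045 ] [-0.0026 -0.0004 -0.0207]
```

View pics/odtop.png

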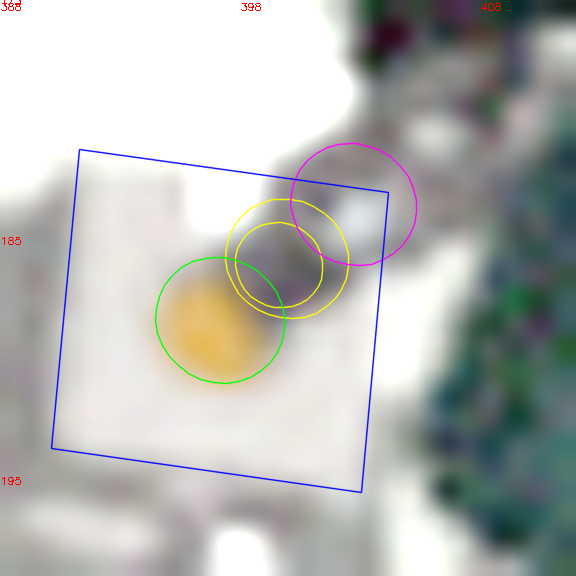

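```bash
python3 -m creep '[{"grip":2.0,"dp":[0,0.03,-0.22],"rotation":[0,0.001,0]},{"grip":2.0,"dp":[0.7,0.03,-0.22],"rotation":[0,0.001,0]},{"grip":2.0,"dp":[1.4,0.03,-0.22],"rotation":[0,0.001,0]},{"grip":2.0,"dp":[1.4,0.03,-0.22],"rotation":[0,0.001,0]},{"grip":2.0,"dp":[1.4,0.03,-0.22],"rotation":[0,0.001,0]}]' 24
python3 go.py .5527 -.2903 .1565 -7
python3 - <<'E'
from h import *
for n,g in(('side',(360,310,36,36,20)),('top',(388,175,24,24,24))):
    acc=np.mean([bot.read_camera(n)[0].astype(float) for _ in range(3)],0)
    a=np.clip((acc/acc[g[1]:g[1]+g[3],g[0]:g[0]+g[2]].max())**.6*255,0,255).astype(np.uint8)
    crop(a,*g,f'pics/oe{n}.png')
E
```

```text
time: 13.85
tool_pos: [0.5505, -0.2906, 0.1568]
tcp_rot: [0.096, 1.57, -0.095]
wrist_force: [-0.4, 0.7, -0.8]
width: 0.28
t 13.85 pos [ 0.5505 -0.2906  0.1568] F [-0.37  0.68 -0.81] tq [-0.014 -0.106 -0.003] w_mm 23.94 q [-0.526  0.235  1.81  -0.     1.099 -1.975]
yaw -6.98 tilt [-0.0009  0.0004]
dp cm [0.03 0.06 0.22] rot [ 0.0004 -0.001  -0.0002]
```

View pics/oeside.png

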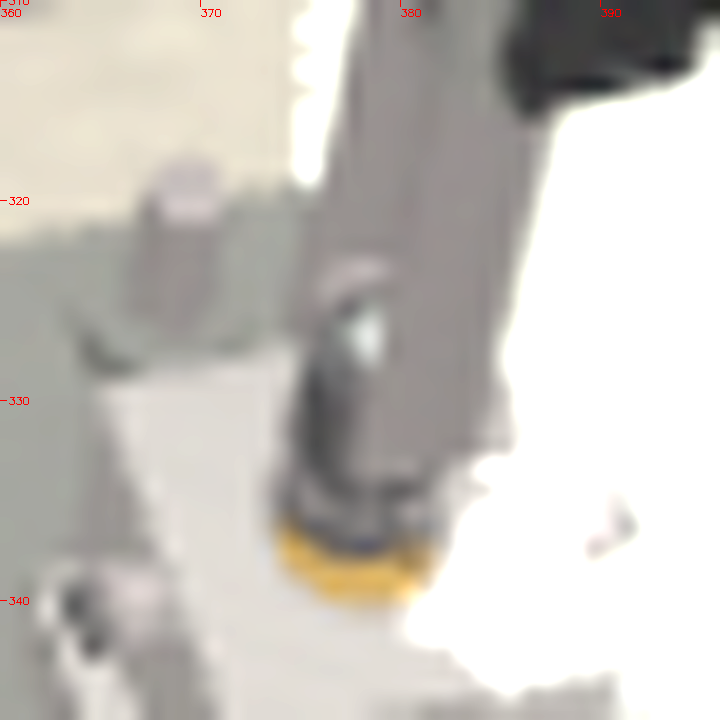

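View pics/oetop.png

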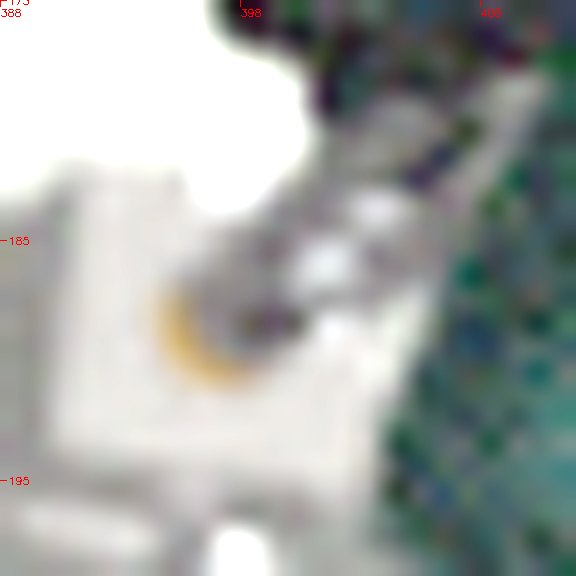

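```bash
python3 -m creep '[{"grip":2.0,"dp":[0.2,0,0],"rotation":[0,0,0]},{"grip":2.0,"dp":[0.4,0,0],"rotation":[0,0,0]},{"grip":2.0,"dp":[0.5,0,0],"rotation":[0,0,0]},{"grip":2.0,"dp":[0.5,0,0],"rotation":[0,0,0]}]' 24
python3 go.py .5505 -.2906 .1565 -7
```

```text
time: 14.48
tool_pos: [0.551, -0.2909, 0.1526]
tcp_rot: [0.095, 1.568, -0.096]
wrist_force: [-0.3, 0.2, -0.5]
width: 0.276
t 14.48 pos [ 0.551  -0.2909  0.1526] F [-0.27  0.22 -0.51] tq [-0.028 -0.029  0.054] w_mm 23.6 q [-0.526  0.239  1.813 -0.     1.09  -1.975]
yaw -6.98 tilt [ 0.0004 -0.0004]
dp cm [-0.39  0.02 -0.05] rot [0.0003 0.0005 0.0003]
```

```bash
python3 -m creep '[{"grip":2.0,"dp":[0.1,0,0],"rotation":[0,0,0]},{"grip":2.0,"dp":[0.2,0,0],"rotation":[0,0,0]},{"grip":2.0,"dp":[0.25,0,0],"rotation":[0,0,0]},{"grip":2.0,"dp":[0.25,0,0],"rotation":[0,0,0]}]' 24
python3 go.py .5505 -.2906 .1565 -7;python3 - <<'E'
from h import *
for n,g in(('side',(360,310,36,36,20)),('top',(388,175,24,24,24))):
    acc=np.mean([bot.read_camera(n)[0].astype(float) for _ in range(2)],0)
    a=np.clip((acc/acc[g[1]:g[1]+g[3],g[0]:g[0]+g[2]].max())**.6*255,0,255).astype(np.uint8)
    crop(a,*g,f'pics/of{n}.png')
E
```

```text
time: 14.82
tool_pos: [0.5513, -0.291, 0.1505]
tcp_rot: [0.095, 1.568, -0.096]
wrist_force: [0.4, 0.1, -1.8]
width: 0.276
t 14.82 pos [ 0.5513 -0.291   0.1505] F [ 0.35  0.15 -1.8 ] tq [-0.04  -0.101  0.044] w_mm 23.56 q [-0.526  0.241  1.815 -0.     1.085 -1.975]
yaw -6.98 tilt [ 0.0011 -0.0008]
dp cm [-0.6   0.03 -0.08] rot [0.0004 0.0012 0.0006]
```

View pics/ofside.png

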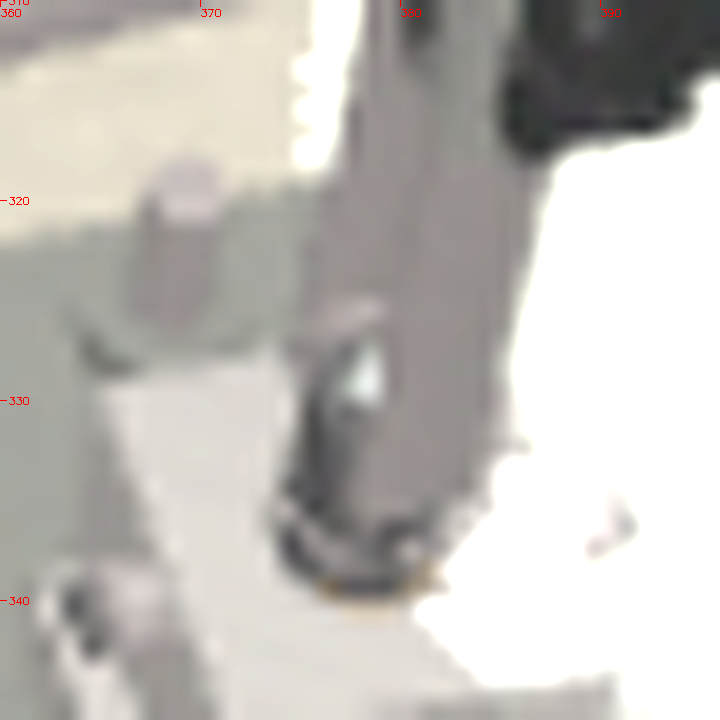

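View pics/oftop.png

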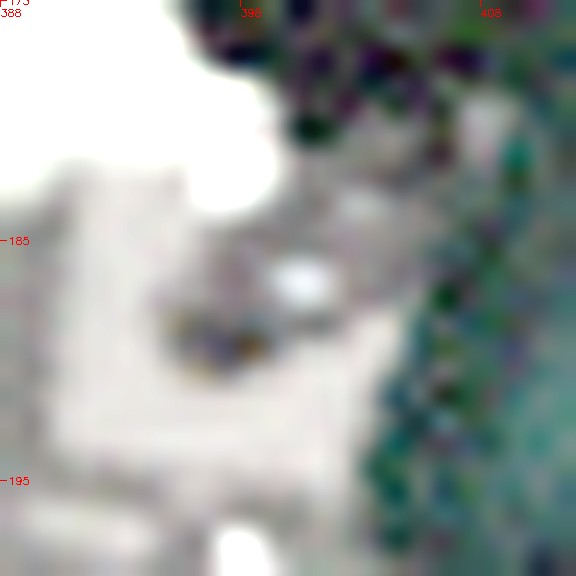

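```bash
python3 -m creep '[{"grip":2.0,"dp":[0.1,0,0],"rotation":[0,0,0]},{"grip":2.0,"dp":[0.2,0,0],"rotation":[0,0,0]},{"grip":2.0,"dp":[0.3,0,0],"rotation":[0,0,0]},{"grip":2.0,"dp":[0.4,0,0],"rotation":[0,0,0]},{"grip":2.0,"dp":[0.4,0,0],"rotation":[0,0,0]}]' 24
python3 go.py .5505 -.2906 .1565 -7
```

```text
time: 15.43
tool_pos: [0.5512, -0.291, 0.1463]
tcp_rot: [0.095, 1.568, -0.096]
wrist_force: [0.4, -0.3, -0.9]
width: 0.271
t 15.43 pos [ 0.5512 -0.291   0.1463] F [ 0.42 -0.29 -0.92] tq [-0.008 -0.061  0.015] w_mm 23.15 q [-0.526  0.245  1.818 -0.     1.078 -1.975]
yaw -6.98 tilt [ 0.0009 -0.0007]
dp cm [-1.02  0.03 -0.07] rot [0.0004 0.001  0.0006]
```

```bash
for i in 1 2 3; do python3 -m creep '[{"grip":2.0,"dp":[0.05,0,0],"rotation":[0,0,0]},{"grip":2.0,"dp":[0.1,0,0],"rotation":[0,0,0]},{"grip":2.0,"dp":[0.1,0,0],"rotation":[0,0,0]}]' 24 | grep -E 'pos|force|width'; done
```

```text
tool_pos: [0.5513, -0.2911, 0.1455]
wrist_force: [0.1, -0.6, -0.2]
width: 0.278
tool_pos: [0.5513, -0.2911, 0.1446]
wrist_force: [0.2, -0.3, -0.7]
width: 0.276
tool_pos: [0.5517, -0.2913, 0.1444]
wrist_force: [-1.0, 0.8, 3.3]
width: 0.278
```

```bash
for i in 1 2 3; do python3 -m creep '[{"grip":2.0,"dp":[0.05,0,0],"rotation":[0,0,0]},{"grip":2.0,"dp":[0.1,0,0],"rotation":[0,0,0]},{"grip":2.0,"dp":[0.1,0,0],"rotation":[0,0,0]}]' 24 | grep -E 'pos|force|width'; done
```

```text
tool_pos: [0.5521, -0.2915, 0.1443]
wrist_force: [-0.1, 0.3, 7.3]
width: 0.275
tool_pos: [0.5526, -0.2916, 0.144]
wrist_force: [-0.7, 0.7, 9.5]
width: 0.274
tool_pos: [0.5529, -0.2918, 0.1436]
wrist_force: [-0.1, 1.3, 10.3]
width: 0.274
```

```bash
python3 go.py .5505 -.2906 .1565 -7; for i in 1 2 ; do python3 -m creep '[{"grip":2.0,"dp":[0.05,0,0],"rotation":[0,0,0]},{"grip":2.0,"dp":[0.1,0,0],"rotation":[0,0,0]},{"grip":2.0,"dp":[0.1,0,0],"rotation":[0,0,0]}]' 24 | grep -E 'pos|force|width'; done;python3 go.py .5505 -.2906 .1565 -7
```

```text
t 16.93 pos [ 0.5529 -0.2918  0.1436] F [-0.08  1.25 10.34] tq [0.313 0.278 0.015] w_mm 23.41 q [-0.526  0.248  1.819  0.     1.069 -1.975]
yaw -6.98 tilt [ 0.0051 -0.0028]
dp cm [-1.29  0.09 -0.25] rot [0.0003 0.0054 0.0021]
tool_pos: [0.553, -0.2918, 0.1428]
wrist_force: [-0.6, 1.3, 11.3]
width: 0.276
tool_pos: [0.5531, -0.2919, 0.1418]
wrist_force: [-1.3, 1.3, 11.9]
width: 0.274
t 17.43 pos [ 0.5531 -0.2919  0.1418] F [-1.32  1.28 11.95] tq [0.353 0.184 0.004] w_mm 23.43 q [-0.526  0.25   1.821  0.     1.065 -1.975]
yaw -6.98 tilt [ 0.0054 -0.003 ]
dp cm [-1.47  0.09 -0.26] rot [0.0003 0.0057 0.0023]
```

```bash
for i in 1 2 ; do python3 -m creep '[{"grip":2.0,"dp":[0.05,0,0],"rotation":[0,0,0]},{"grip":2.0,"dp":[0.1,0,0],"rotation":[0,0,0]},{"grip":2.0,"dp":[0.1,0,0],"rotation":[0,0,0]}]' 24 | grep -E 'pos|force|width'; done;python3 - <<'E'
from h import *
g=(350,290,50,60,12)
acc=np.mean([bot.read_camera('side')[0].astype(float) for _ in range(2)],0)
a=np.clip((acc/acc[g[1]:g[1]+g[3],g[0]:g[0]+g[2]].max())**.6*255,0,255).astype(np.uint8)
crop(a,*g,f'pics/ogside.png')
E
```

```text
tool_pos: [0.5531, -0.2919, 0.1408]
wrist_force: [-1.8, 1.8, 11.5]
width: 0.279
tool_pos: [0.5531, -0.2918, 0.1399]
wrist_force: [-1.3, 1.9, 12.0]
width: 0.276
```

View pics/ogside.png

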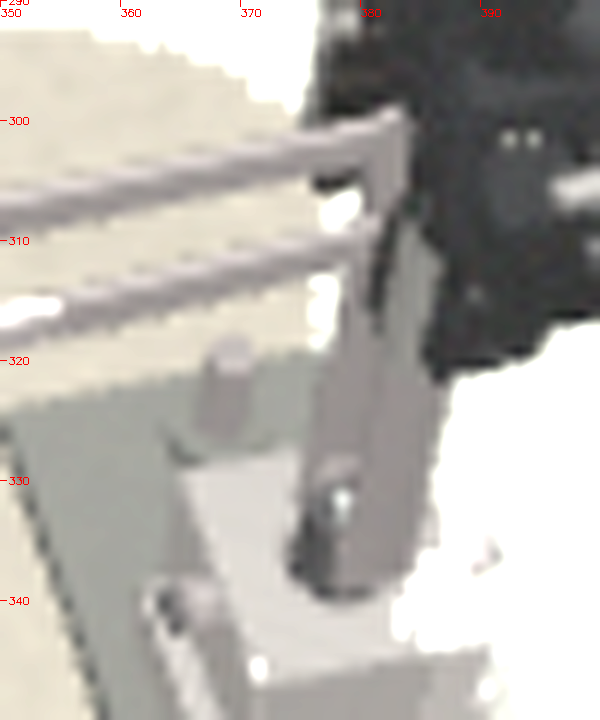

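```bash
for i in 1 2 ; do python3 -m creep '[{"grip":2.0,"dp":[0.05,0,0],"rotation":[0,0,0]},{"grip":2.0,"dp":[0.1,0,0],"rotation":[0,0,0]},{"grip":2.0,"dp":[0.1,0,0],"rotation":[0,0,0]}]' 24 | grep -E 'pos|force|width'; done
```

```text
tool_pos: [0.5531, -0.2919, 0.139]
wrist_force: [-0.9, 2.3, 13.7]
width: 0.279
tool_pos: [0.5531, -0.2919, 0.1379]
wrist_force: [-0.8, 1.3, 12.7]
width: 0.279
```

```bash
for i in 1 2 ; do python3 -m creep '[{"grip":2.0,"dp":[0.05,0,0],"rotation":[0,0,0]},{"grip":2.0,"dp":[0.05,0,0],"rotation":[0,0,0]},{"grip":2.0,"dp":[0.05,0,0],"rotation":[0,0,0]}]' 24 | grep -E 'pos|force|width'; done
```

```text
tool_pos: [0.5532, -0.2918, 0.1376]
wrist_force: [-2.5, 1.6, 12.0]
width: 0.277
tool_pos: [0.5533, -0.2919, 0.1375]
wrist_force: [-0.5, 2.3, 13.6]
width: 0.278
```

```bash
for i in 1 2 ; do python3 -m creep '[{"grip":2.0,"dp":[0.05,0,0],"rotation":[0,0,0]},{"grip":2.0,"dp":[0.05,0,0],"rotation":[0,0,0]},{"grip":2.0,"dp":[0.05,0,0],"rotation":[0,0,0]}]' 24 | grep -E 'pos|force|width'; done; python3 - <<'E'
from ov import *
g=(360,310,36,36,20)
T=bot.read_state()['tool_pos']
acc=np.mean([bot.read_camera('side')[0].astype(float) for _ in range(2)],0)
a=np.clip((acc/acc[g[1]:g[1]+g[3],g[0]:g[0]+g[2]].max())**.6*255,0,255).astype(np.uint8)
h=(.5541,-.2917)
ovl('side',a,[(circ(*h,.045,.007),(0,255,0)),(circ(*h,.057,.007),(0,255,255)),(circ(*h,.057,.002),(0,255,255))],*g,'pics/oh.png');crop(a,*g,'pics/ohr.png')
E
```

```text
tool_pos: [0.5535, -0.292, 0.1374]
wrist_force: [-2.1, 1.8, 15.0]
width: 0.28
tool_pos: [0.5537, -0.2921, 0.1374]
wrist_force: [-2.3, 2.2, 17.9]
width: 0.273
```

View pics/oh.png

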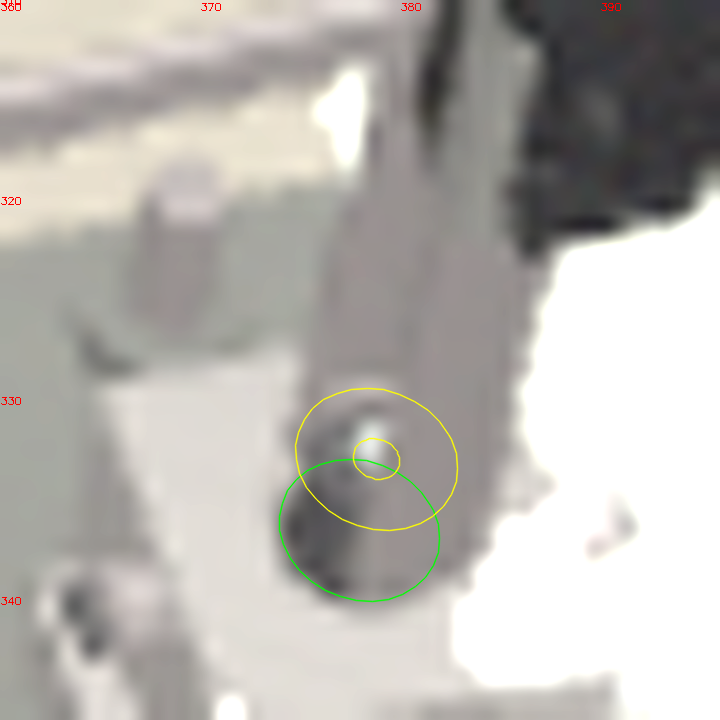

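View pics/ohr.png

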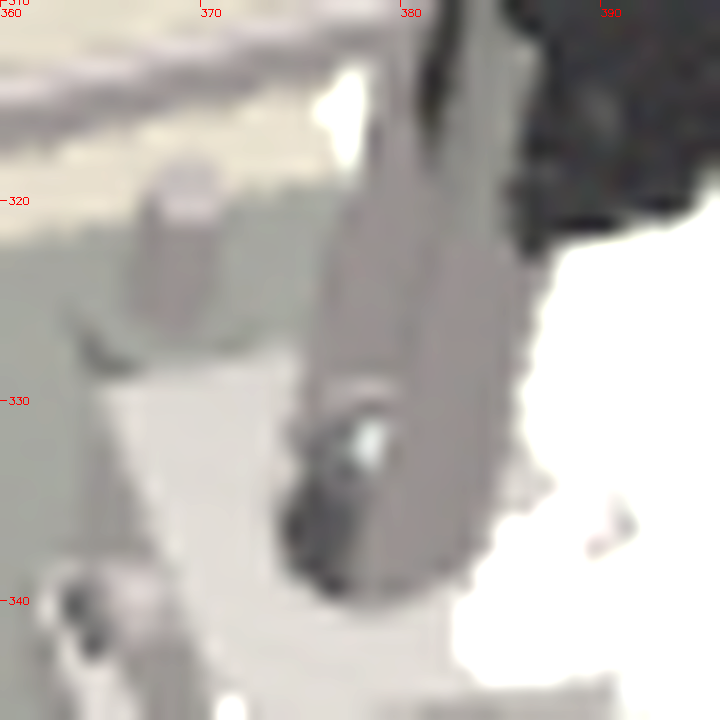

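```bash
python3 - <<'E'
from ov import *
g=(360,310,36,36,20)
acc=np.mean([bot.read_camera('side')[0].astype(float) for _ in range(2)],0)
a=np.clip((acc/acc[g[1]:g[1]+g[3],g[0]:g[0]+g[2]].max())**.6*255,0,255).astype(np.uint8)
al=np.radians(-7);ux=np.array([np.cos(al),np.sin(al),0]);uy=np.array([-np.sin(al),np.cos(al),0])
P=[]
for z,c in((.0477,(0,255,255)),(.045,(0,0,255))):
    t=np.array([.5541,-.2917,z])
    for sy in(-1,1):
        P.append((np.array([t+ux*x+uy*sy*y for x,y in((.006,.0075),(.006,.0105),(-.006,.0105),(-.006,.0075))]),c))
ovl('side',a,P,*g,'pics/oi.png')
print(bot.read_state()['wrist_force'],bot.read_state()['tool_pos'])
E
```

```text
[-2.82125131  1.94108503 17.86763929] [ 0.55369268 -0.2920886   0.13735817]
```

View pics/oi.png

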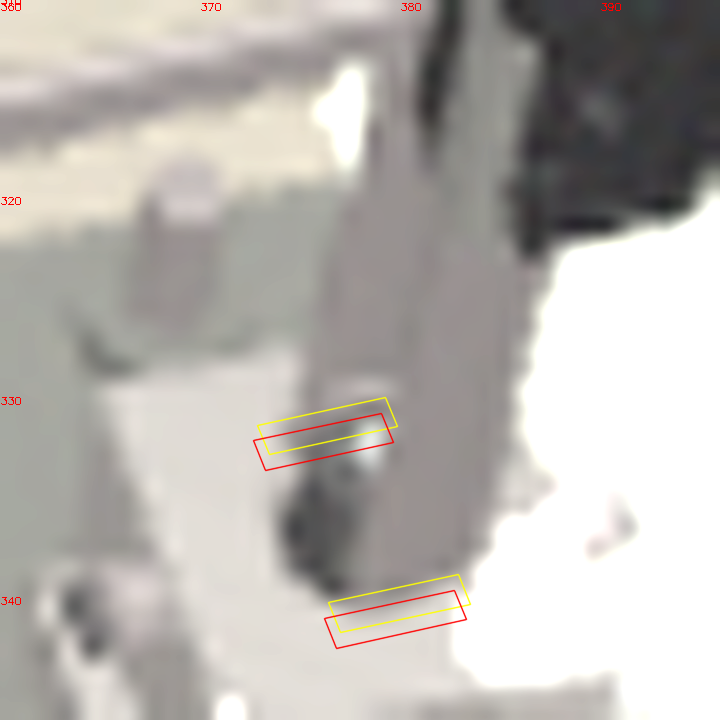

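```bash
for i in 1 2 ; do python3 -m creep '[{"grip":2.0,"dp":[0.02,0,0],"rotation":[0,0,0]},{"grip":2.0,"dp":[0.04,0,0],"rotation":[0,0,0]},{"grip":2.0,"dp":[0.04,0,0],"rotation":[0,0,0]}]' 24 | grep -E 'pos|force|width'; done; python3 go.py .5505 -.2906 .1565 -7
```

```text
tool_pos: [0.5539, -0.2922, 0.1374]
wrist_force: [-3.7, 2.9, 19.0]
width: 0.284
tool_pos: [0.554, -0.2922, 0.1373]
wrist_force: [-2.5, 2.3, 20.5]
width: 0.275
t 20.23 pos [ 0.554  -0.2922  0.1373] F [-2.51  2.29 20.53] tq [0.66  0.672 0.02 ] w_mm 23.47 q [-0.525  0.254  1.824  0.001  1.055 -1.975]
yaw -6.98 tilt [ 0.0076 -0.0039]
dp cm [-1.92  0.11 -0.35] rot [0.0003 0.008  0.0029]
```

```bash
python3 -m creep '[{"grip":2.0,"dp":[-0.2,0,0],"rotation":[0,0,0]},{"grip":2.0,"dp":[-0.45,0,0],"rotation":[0,0,0]},{"grip":2.0,"dp":[-0.45,0,0],"rotation":[0,0,0]}]' 24; python3 go.py .5505 -.2906 .1565 -7
```

```text
time: 20.48
tool_pos: [0.5519, -0.2914, 0.1375]
tcp_rot: [0.094, 1.566, -0.097]
wrist_force: [0.0, 0.9, 8.1]
width: 0.276
t 20.48 pos [ 0.5519 -0.2914  0.1375] F [0.02 0.87 8.11] tq [0.16  0.014 0.003] w_mm 23.57 q [-0.526  0.253  1.825 -0.     1.06  -1.975]
yaw -6.98 tilt [ 0.0029 -0.0018]
dp cm [-1.9   0.05 -0.15] rot [0.0004 0.0031 0.0014]
```

```bash
python3 -m creep '[{"grip":2.0,"dp":[-0.1,0,0],"rotation":[0,0,0]},{"grip":2.0,"dp":[-0.2,0,0],"rotation":[0,0,0]},{"grip":2.0,"dp":[-0.2,0,0],"rotation":[0,0,0]}]' 24|grep force; python3 -m creep '[{"grip":2.5,"dp":[0,0,0],"rotation":[0,0,0]},{"grip":2.8,"dp":[0,0,0],"rotation":[0,0,0]},{"grip":3.2,"dp":[0,0,0],"rotation":[0,0,0]},{"grip":3.2,"dp":[0,0,0],"rotation":[0,0,0]}]' 24; python3 go.py .5505 -.2906 .1565 -7;python3 - <<'E'
from ov import *
g=(360,310,36,36,20)
acc=np.mean([bot.read_camera('side')[0].astype(float) for _ in range(2)],0)
a=np.clip((acc/acc[g[1]:g[1]+g[3],g[0]:g[0]+g[2]].max())**.6*255,0,255).astype(np.uint8)
crop(a,*g,'pics/ojr.png')
E
```

```text
wrist_force: [0.7, -1.2, 0.8]
time: 21.07
tool_pos: [0.5507, -0.2908, 0.1376]
tcp_rot: [0.095, 1.569, -0.096]
wrist_force: [-0.1, -0.7, 0.1]
width: 0.372
t 21.07 pos [ 0.5507 -0.2908  0.1376] F [-0.12 -0.74  0.05] tq [ 0.033 -0.051  0.049] w_mm 31.73 q [-0.526  0.253  1.825 -0.     1.064 -1.975]
yaw -6.98 tilt [-0.0003 -0.0002]
dp cm [-1.89  0.02 -0.03] rot [ 0.0004 -0.0002  0.0002]
```

View pics/ojr.png

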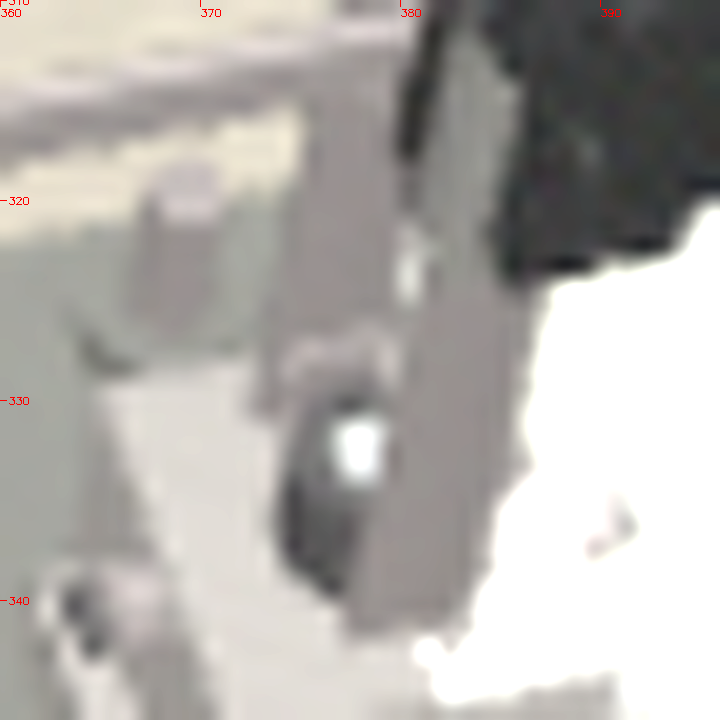

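```bash
python3 -m creep '[{"grip":3.2,"dp":[-0.5,0,0],"rotation":[0,0,0]},{"grip":3.2,"dp":[-1.2,0,0],"rotation":[0,0,0]},{"grip":3.2,"dp":[-2.5,0,0],"rotation":[0,0,0]},{"grip":3.2,"dp":[-4,0,0],"rotation":[0,0,0]},{"grip":3.2,"dp":[-6,0,0],"rotation":[0,0,0]}]' 24; python3 go.py .5535 -.2 .245 -7;python3 - <<'E'
from ov import *
g=(345,300,60,70,10)
p,d=bot.read_camera('side')
h=(.5541,-.2917)
ovl('side',p,[(circ(*h,.045,.007),(0,255,0)),(circ(*h,.057,.007),(0,255,255))],*g,'pics/ok.png');ovl('side',p,[],*g,'pics/okr.png')
E
```

```text
time: 21.58
tool_pos: [0.5508, -0.2908, 0.199]
tcp_rot: [0.095, 1.569, -0.096]
wrist_force: [0.5, -0.0, -0.8]
width: 0.377
t 21.58 pos [ 0.5508 -0.2908  0.199 ] F [ 0.46 -0.02 -0.82] tq [ 0.033 -0.086  0.007] w_mm 32.19 q [-0.526  0.199  1.771 -0.     1.172 -1.975]
yaw -6.98 tilt [-0.     -0.0002]
dp cm [-4.6   9.04 -0.83] rot [0.0004 0.     0.0002]
```

View pics/ok.png

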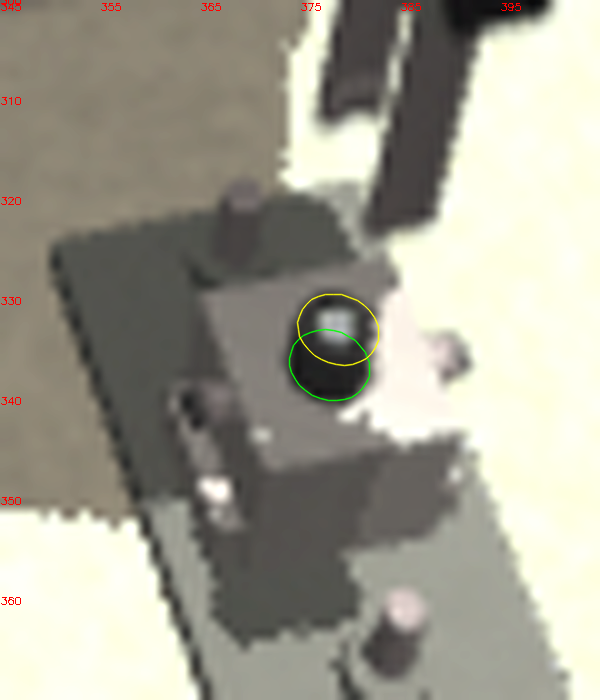

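```bash
python3 -m creep '[{"grip":3.2,"dp":[-2,0.5,0],"rotation":[0,0,0]},{"grip":3.2,"dp":[-4,3,0],"rotation":[0.02,0,0]},{"grip":3.2,"dp":[-4.6,6.5,-0.5],"rotation":[0.04,0,0]},{"grip":3.2,"dp":[-4.6,10,-0.8],"rotation":[0.06,0,0]},{"grip":3.2,"dp":[-4.6,13.5,-1],"rotation":[0.08,0,0]}]' 24; python3 go.py .5547 -.0115 .23 -11.79;python3 - <<'E'
from ov import *
for n,g in(('side',(360,310,36,36,20)),('top',(375,170,40,36,18))):
    acc=np.mean([bot.read_camera(n)[0].astype(float) for _ in range(2)],0)
    a=np.clip((acc/acc[g[1]:g[1]+g[3],g[0]:g[0]+g[2]].max())**.6*255,0,255).astype(np.uint8)
    h=(.5541,-.2917) if n=='side' else (.5524,-.2895)
    ovl(n,a,[(circ(*h,.045,.007),(0,255,0)),(circ(*h,.057,.007),(0,255,255))],*g,f'pics/ol{n}.png')
    d=bot.read_camera(n)[1];X=cloud(n,d);hh=np.array(h);r=np.linalg.norm(X[...,:2]-hh,axis=-1)
    print(n,'eye top z',np.sort(X[...,2][(r<.006)&(X[...,2]>.047)])[-12:].round(4),'pillar',np.median(X[...,2][(r>.01)&(r<.017)&(X[...,2]>.03)]).round(4))
E
```

```text
time: 22.05
tool_pos: [0.5583, -0.1551, 0.2466]
tcp_rot: [0.159, 1.56, -0.161]
wrist_force: [1.0, 0.3, -0.9]
width: 0.374
t 22.05 pos [ 0.5583 -0.1551  0.2466] F [ 0.99  0.32 -0.88] tq [ 0.018 -0.005 -0.013] w_mm 31.93 q [-0.314  0.08   1.815 -0.     1.241 -1.68 ]
yaw -11.69 tilt [ 0.0049 -0.002 ]
dp cm [ 1.63 13.99 -3.27] rot [0.0017 0.0052 0.0009]
side eye top z [0.0581 0.0582 0.0583 0.0583 0.0584 0.059  0.0591 0.0593 0.0597 0.0599
 0.0603 0.0618] pillar 0.0458
top eye top z [] pillar nan
  return _methods._mean(a, axis=axis, dtype=dtype,
  ret = ret.dtype.type(ret / rcount)
```

View pics/olside.png

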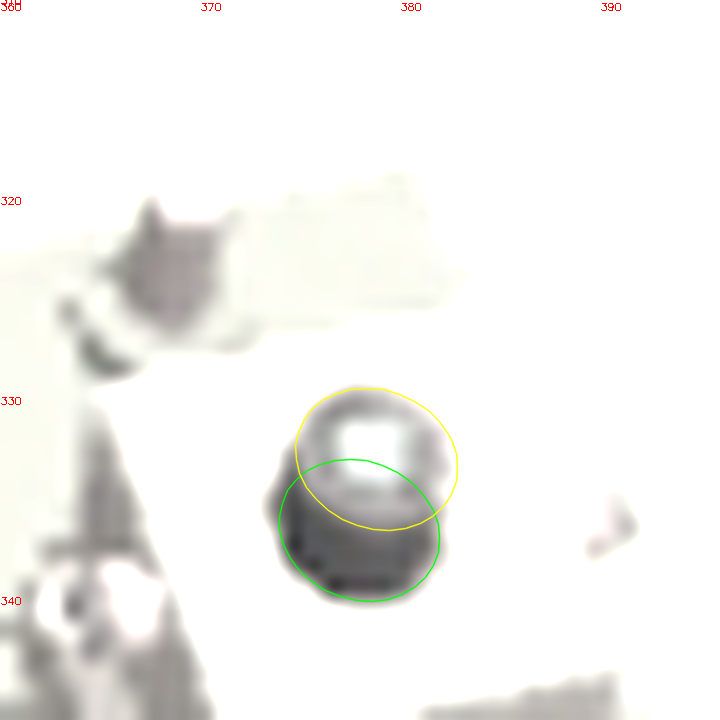

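View pics/oltop.png

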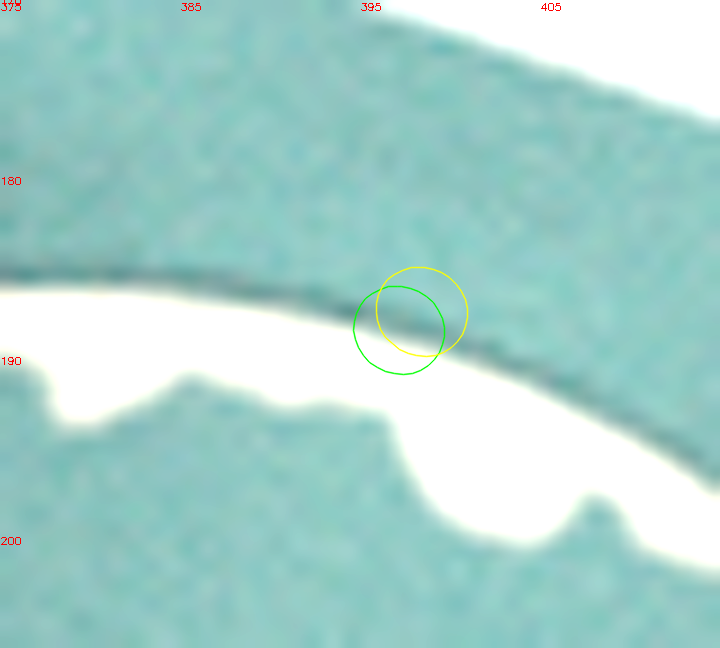

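```bash
python3 -m creep '[{"grip":3.2,"dp":[0,3,-1],"rotation":[0,0.004,0]},{"grip":3.2,"dp":[0,6,-1.8],"rotation":[0,0.004,0]},{"grip":3.2,"dp":[0,9,-2.4],"rotation":[0,0.004,0]},{"grip":3.2,"dp":[0.5,12,-3],"rotation":[0,0.004,0]},{"grip":3.2,"dp":[1,13,-3.2],"rotation":[0,0.004,0]}]' 24;python3 -m creep '[{"grip":3.2,"dp":[0,0,0],"rotation":[0,0,0]},{"grip":3.2,"dp":[0,0,0],"rotation":[0,0,0]}]'; python3 go.py .5547 -.0115 .22 -11.79
```

```text
time: 22.77
tool_pos: [0.5528, -0.0202, 0.2345]
tcp_rot: [0.159, 1.567, -0.158]
wrist_force: [0.2, 0.9, -0.4]
width: 0.375
time: 22.93
tool_pos: [0.5523, -0.023, 0.2336]
tcp_rot: [0.157, 1.569, -0.159]
wrist_force: [0.3, 0.7, -0.5]
width: 0.373
t 22.93 pos [ 0.5523 -0.023   0.2336] F [ 0.32  0.68 -0.54] tq [-0.008 -0.025  0.007] w_mm 31.82 q [-0.086  0.043  1.878 -0.001  1.223 -1.455]
yaw -11.54 tilt [-0.0038 -0.001 ]
dp cm [1.36 1.18 0.01] rot [ 0.0043 -0.0035  0.0017]
```

```bash
python3 -m creep '[{"grip":3.2,"dp":[2,1.18,0],"rotation":[0.004,-0.003,0.001]},{"grip":3.2,"dp":[5,1.18,0],"rotation":[0.004,-0.003,0.001]},{"grip":3.2,"dp":[8,1.18,0],"rotation":[0.004,-0.003,0.001]},{"grip":3.2,"dp":[11,1.18,0],"rotation":[0.004,-0.003,0.001]},{"grip":3.2,"dp":[11.5,1.18,0],"rotation":[0.004,-0.003,0.001]}]' 24;python3 -m creep '[{"grip":3.2,"dp":[0,0,0],"rotation":[0,0,0]},{"grip":3.2,"dp":[0,0,0],"rotation":[0,0,0]}]'; python3 go.py .5547 -.0115 .115 -11.79
```

```text
time: 23.35
tool_pos: [0.5505, -0.0123, 0.1137]
tcp_rot: [0.163, 1.574, -0.164]
wrist_force: [-0.1, 0.5, -1.2]
width: 0.368
time: 23.52
tool_pos: [0.5552, -0.0118, 0.12]
tcp_rot: [0.163, 1.564, -0.163]
wrist_force: [0.1, -0.4, -0.5]
width: 0.376
t 23.52 pos [ 0.5552 -0.0118  0.12  ] F [ 0.13 -0.43 -0.46] tq [-0.011 -0.094  0.004] w_mm 32.12 q [-0.066  0.151  1.985  0.     1.005 -1.43 ]
yaw -11.88 tilt [ 0.0011 -0.0001]
dp cm [ 0.5   0.02 -0.06] rot [-0.0015  0.0011 -0.0002]
```

```bash
python3 -m creep '[{"grip":3.2,"dp":[0.4,0.02,-0.06],"rotation":[-0.0015,0.001,0]},{"grip":3.2,"dp":[0.8,0.02,-0.06],"rotation":[-0.0015,0.001,0]},{"grip":3.2,"dp":[1.2,0.02,-0.06],"rotation":[-0.0015,0.001,0]},{"grip":3.2,"dp":[1.2,0.02,-0.06],"rotation":[-0.0015,0.001,0]}]' 24;python3 -m creep '[{"grip":3.2,"dp":[0,0,0],"rotation":[0,0,0]}]'; python3 go.py .5547 -.0116 .1079 -11.79
python3 - <<'E'
from h import *
p,d=bot.read_camera('side');o=np.load('side3.npz')['p']
x=np.hstack([o[190:250,255:335],p[190:250,255:335]])[:,:,::-1]
cv2.imwrite('pics/cmp.png',cv2.resize(x,None,fx=5,fy=5,interpolation=cv2.INTER_CUBIC))
y=np.stack([o[190:250,255:335].mean(-1),p[190:250,255:335].mean(-1),p[190:250,255:335].mean(-1)],-1).astype(np.uint8)
cv2.imwrite('pics/cmp2.png',cv2.resize(y,None,fx=9,fy=9,interpolation=cv2.INTER_CUBIC))
E
```

```text
time: 23.85
tool_pos: [0.5539, -0.0101, 0.1072]
tcp_rot: [0.161, 1.565, -0.16]
wrist_force: [-0.9, 0.3, -1.7]
width: 0.372
time: 23.93
tool_pos: [0.5539, -0.01, 0.1073]
tcp_rot: [0.161, 1.565, -0.16]
wrist_force: [0.7, 0.7, 0.1]
width: 0.375
t 23.93 pos [ 0.5539 -0.01    0.1073] F [0.66 0.66 0.07] tq [ 0.004 -0.034  0.06 ] w_mm 32.02 q [-0.063  0.164  1.996  0.001  0.982 -1.43 ]
yaw -11.69 tilt [-0.0004  0.0005]
dp cm [-0.06 -0.14  0.11] rot [ 0.0017 -0.0005 -0.0004]
```

View pics/cmp2.png

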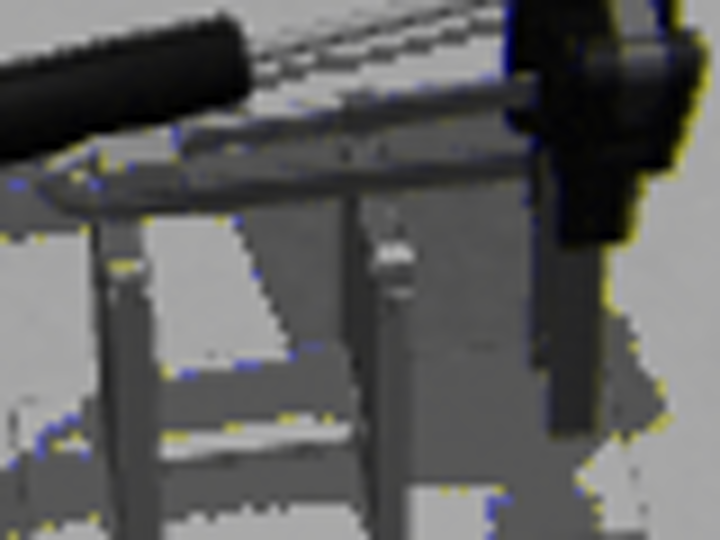

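View pics/cmp.png

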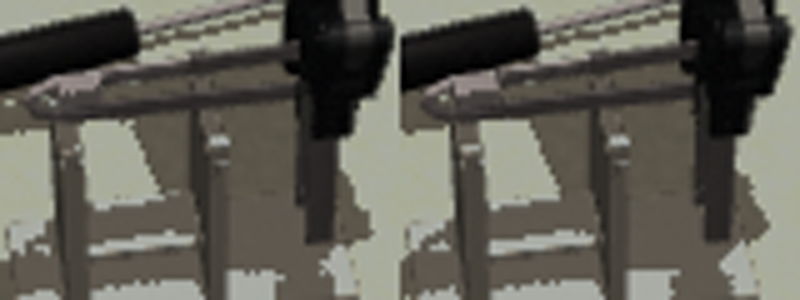

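```bash
python3 -m creep '[{"grip":3.2,"dp":[0,-0.13,0.08],"rotation":[0.0017,0,0]},{"grip":3.2,"dp":[0.4,-0.13,0.08],"rotation":[0.0017,0,0]},{"grip":3.2,"dp":[0.8,-0.13,0.08],"rotation":[0.0017,0,0]},{"grip":3.2,"dp":[0.8,-0.13,0.08],"rotation":[0.0017,0,0]}]' 24; python3 go.py .5547 -.0116 .0953 -11.79
```

```text
time: 24.32
tool_pos: [0.5536, -0.0115, 0.098]
tcp_rot: [0.162, 1.567, -0.161]
wrist_force: [0.2, 1.2, -0.3]
width: 0.373
t 24.32 pos [ 0.5536 -0.0115  0.098 ] F [ 0.17  1.24 -0.33] tq [ 0.019 -0.066  0.016] w_mm 31.86 q [-0.066  0.176  2.002  0.001  0.966 -1.431]
yaw -11.8 tilt [-0.0023  0.0006]
dp cm [0.27 0.01 0.11] rot [-0.0003 -0.0023 -0.0002]
```

```bash
python3 -m creep '[{"grip":3.2,"dp":[0.1,0,0],"rotation":[0,0,0]},{"grip":3.2,"dp":[0.2,0,0],"rotation":[0,0,0]},{"grip":3.2,"dp":[0.2,0,0],"rotation":[0,0,0]},{"grip":3.2,"dp":[0.2,0,0],"rotation":[0,0,0]}]' 24; python3 go.py .5547 -.0116 .0953 -11.79
```

```text
time: 24.65
tool_pos: [0.5544, -0.0116, 0.097]
tcp_rot: [0.162, 1.566, -0.161]
wrist_force: [1.1, 0.2, -0.2]
width: 0.375
t 24.65 pos [ 0.5544 -0.0116  0.097 ] F [ 1.12  0.25 -0.16] tq [-0.057 -0.018 -0.035] w_mm 32.05 q [-0.066  0.178  2.002  0.001  0.963 -1.431]
yaw -11.8 tilt [-0.0007  0.0005]
dp cm [0.17 0.   0.03] rot [-0.0002 -0.0008 -0.0004]
```

```bash
for i in 1 2; do python3 -m creep '[{"grip":3.2,"dp":[0.05,0,0],"rotation":[0,0,0]},{"grip":3.2,"dp":[0.1,0,0],"rotation":[0,0,0]},{"grip":3.2,"dp":[0.1,0,0],"rotation":[0,0,0]},{"grip":3.2,"dp":[0.1,0,0],"rotation":[0,0,0]}]' 24; done;  python3 go.py .5547 -.0116 .0953 -11.79
```

```text
time: 24.98
tool_pos: [0.5544, -0.0116, 0.0961]
tcp_rot: [0.162, 1.565, -0.161]
wrist_force: [0.7, 1.1, -0.7]
width: 0.374
time: 25.32
tool_pos: [0.5545, -0.0116, 0.0952]
tcp_rot: [0.162, 1.565, -0.161]
wrist_force: [0.4, 0.0, 0.1]
width: 0.377
t 25.32 pos [ 0.5545 -0.0116  0.0952] F [0.42 0.02 0.11] tq [0.001 0.004 0.001] w_mm 32.21 q [-0.066  0.18   2.003  0.001  0.959 -1.431]
yaw -11.8 tilt [-0.0003  0.0005]
dp cm [-0.01  0.    0.02] rot [-0.0002 -0.0004 -0.0004]
```

Nearly standing; one more half‑millimetre for contact, then open slowly.

```bash
python3 -m creep '[{"grip":3.2,"dp":[0.05,0,0],"rotation":[0,0,0]},{"grip":3.2,"dp":[0.05,0,0],"rotation":[0,0,0]},{"grip":3.2,"dp":[0.05,0,0],"rotation":[0,0,0]}]' 24|grep -E 'pos|force'; python3 -m creep '[{"grip":3.5,"dp":[0,0,0],"rotation":[0,0,0]},{"grip":3.8,"dp":[0.04,0,0],"rotation":[0,0,0]},{"grip":4.1,"dp":[0.08,0,0],"rotation":[0,0,0]},{"grip":4.3,"dp":[0.1,0,0],"rotation":[0,0,0]},{"grip":4.3,"dp":[0.1,0,0],"rotation":[0,0,0]}]' 24;python3 -m creep '[{"grip":4.6,"dp":[0,0,0],"rotation":[0,0,0]},{"grip":5,"dp":[0,0,0],"rotation":[0,0,0]},{"grip":5.6,"dp":[0,0,0],"rotation":[0,0,0]},{"grip":6,"dp":[0,0,0],"rotation":[0,0,0]},{"grip":6,"dp":[0,0,0],"rotation":[0,0,0]}]' 24; python3 - <<'E'
from h import *
p,d=bot.read_camera('side');crop(p,240,180,100,80,8,'pics/sr.png')
E
```

```text
tool_pos: [0.5547, -0.0116, 0.0951]
wrist_force: [-0.4, 0.7, 4.1]
time: 25.98
tool_pos: [0.5547, -0.0116, 0.0938]
tcp_rot: [0.162, 1.565, -0.161]
wrist_force: [0.0, -0.4, 1.4]
width: 0.508
time: 26.4
tool_pos: [0.5541, -0.0115, 0.0933]
tcp_rot: [0.162, 1.566, -0.161]
wrist_force: [-0.7, 0.3, 0.8]
width: 0.701
```

View pics/sr.png

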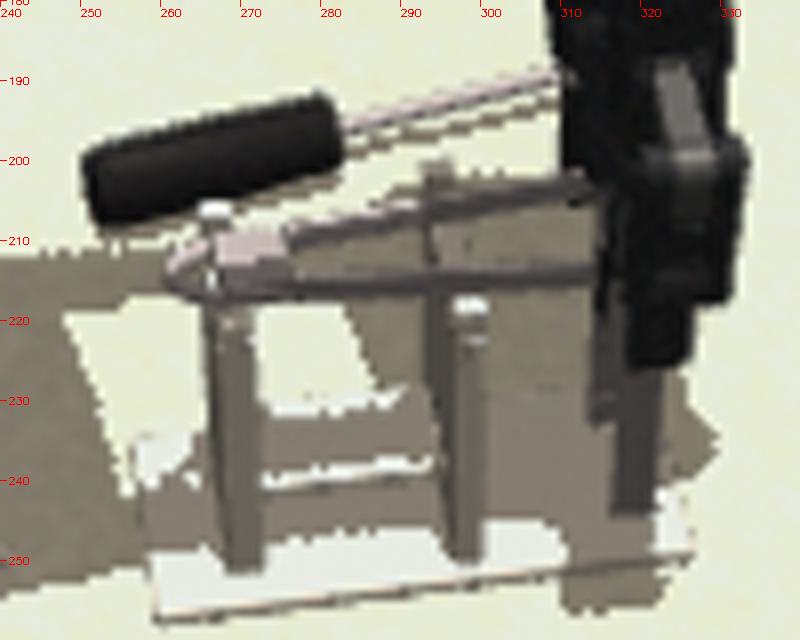

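Tongs lie as at first (bow at (262–275, 212), tip at (320, 244)). Retreat straight up.

```bash
python3 -m creep '[{"grip":6.4,"dp":[-0.5,0,0],"rotation":[0,0,0]},{"grip":6.4,"dp":[-2,0,0],"rotation":[0,0,0]},{"grip":6.4,"dp":[-4,0,0],"rotation":[0,0,0]},{"grip":6.4,"dp":[-7,0,0],"rotation":[0,0,0]},{"grip":6.4,"dp":[-10,0,0],"rotation":[0,0,0]}]' 24;python3 -m creep '[{"grip":6.4,"dp":[-4,0,0],"rotation":[0,0,0]},{"grip":6.4,"dp":[-8,3,0],"rotation":[0,0,0]},{"grip":6.4,"dp":[-8,7,-2],"rotation":[0,0,0]},{"grip":6.4,"dp":[-8,11,-4],"rotation":[0,0,0]},{"grip":6.4,"dp":[-8,15,-6],"rotation":[0,0,0]}]'; python3 -m creep '[{"grip":6.4,"dp":[0,4,-0.5],"rotation":[0,0,0]},{"grip":6.4,"dp":[0,8,-1],"rotation":[0,0,0]},{"grip":6.4,"dp":[0,10,-1],"rotation":[0,0,0]},{"grip":6.4,"dp":[0,10,-1],"rotation":[0,0,0]},{"grip":6.4,"dp":[0,10,-1],"rotation":[0,0,0]}]'; python3 - <<'E'
from h import *
for n in('side','top'):
    p,d=bot.read_camera(n);np.savez(n+'9.npz',p=p,d=d)
    cv2.imwrite(f'pics/{n}9.png',p[:,:,::-1])
p=np.load('side9.npz')['p'];crop(p,240,180,100,80,8,'pics/sr9.png')
p=np.load('top9.npz')['p'];crop(p,365,170,60,45,12,'pics/th9.png')
for n,h in(('side',(.5541,-.2917)),('top',(.5524,-.2895))):
    X=cloud(n,np.load(n+'9.npz')['d']);r=np.linalg.norm(X[...,:2]-np.array(h),axis=-1)
    print(n,np.median(X[...,2][(r<.005)&(X[...,2]>.05)]),np.median(X[...,2][(r>.01)&(r<.016)&(X[...,2]>.03)]))
E
```

```text
time: 26.87
tool_pos: [0.5535, -0.0115, 0.194]
tcp_rot: [0.162, 1.568, -0.162]
wrist_force: [1.7, -0.4, -0.0]
width: 0.749
time: 27.28
tool_pos: [0.5306, 0.1351, 0.2761]
tcp_rot: [0.165, 1.561, -0.162]
wrist_force: [0.3, 1.0, 0.0]
width: 0.75
time: 27.7
tool_pos: [0.5404, 0.2348, 0.2737]
tcp_rot: [0.16, 1.566, -0.16]
wrist_force: [0.5, 0.1, -0.2]
width: 0.745
side 0.058598090754040114 0.04586430327032137
top 0.05758635554754078 0.04523288691159605
```

View pics/sr9.png

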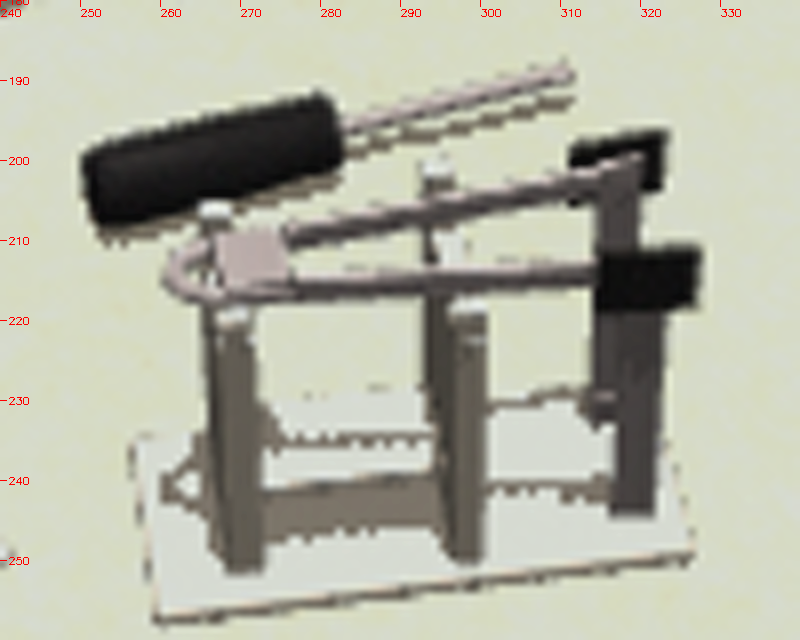

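View pics/th9.png

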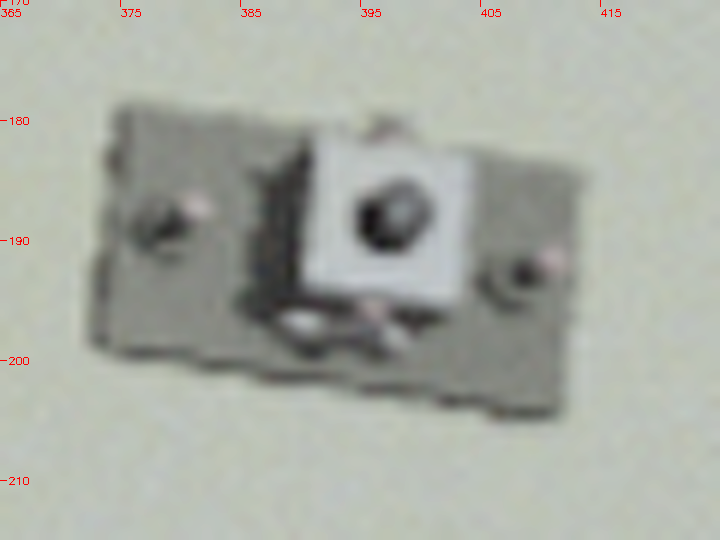

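View pics/side9.png

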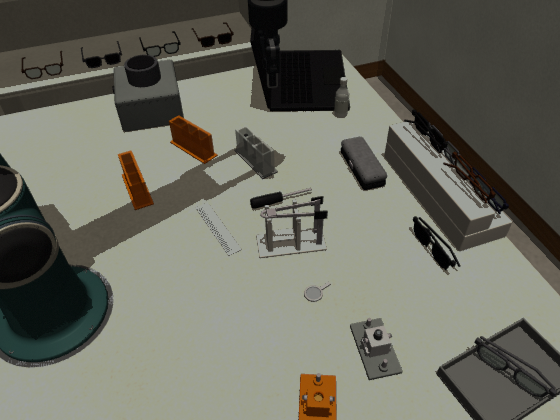

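```bash
python3 -m creep '[{"grip":6.4,"dp":[0,0,0],"rotation":[0,0,0]}]'; python3 -c "
from workcell import bot
print(bot.finish_job(), bot.read_state()['time'])"
```

```text
time: 27.88
tool_pos: [0.5406, 0.2325, 0.2737]
tcp_rot: [0.163, 1.565, -0.163]
wrist_force: [-0.6, -0.9, 0.4]
width: 0.747
the job is handed in; nothing more can be done
the job is handed in; nothing more can be done
```

I lifted the test eye out of the block's right-hand well (as seen by the top camera) with the tongs. They were half squeezed to go in, then gripped at 24 N per finger, which leaves about 13 N per jaw. I pushed it lens up into the socket. The collet gave way at about 12–13 N. After about 7 mm it stopped hard, and force rose to 20.5 N with no further movement. I then put the tongs back on the rest and handed the job in at about 28 s.

- **Seating:** depth readings put the eye's top 12.3 mm (top camera) and 12.7 mm (side camera) above the pillar, against 12 mm expected. The lens dome and depth noise could explain the difference. The 7 mm pressing travel was also about 1 mm more than the collet's stated range. I put that down to the tongs' ledges settling onto the rim, so the hard stop is my main evidence that the eye is home.
- **Tongs:** the final side picture shows them lying as they did at the start.
- **Everything else:** the wrist readings I took at and in the well never exceeded about 2 N. In the final side view nothing else appears to have moved.
- **Disagreement:** before insertion the two cameras differed by about 2 mm on the socket's position, so I used a value between them. The eye went into the bore with no side force I could detect.

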